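# Close up the air box and work the choke

### The arm

A 7-joint arm with a two-finger parallel gripper is mounted at the origin on the work surface. World frame = base frame: x ahead of the robot, y to its left, z up, the work surface at z = 0. Lengths are in mm, angles in rad, forces in N, time in s.
With the tool pointing down it reaches from about 400 to 875 mm from the base axis. Payload 4.4 kg.
Tool frame: the origin (TCP) lies midway between the tips of the shut fingers; the grasp point (between the pads) lies 19 mm behind it; x points along the fingers, z is the direction in which the jaws open and shut, and the axes are right-handed (so a half turn about x gives the same grasp; the last joint's range is limited). The gripper opens to 85 mm and grips with 20 to 120 N. Pads are 22 mm wide; open, the fingers measure 114 mm over their backs; the gripper's body (76 mm by 85 mm) begins 54 mm behind the grasp point. The pads swing forward as they close: fully open they stand 13 mm farther back than shut.
Start: joints at [1.226, 0.628, 0.038, 1.517, -0.027, 0.996, -0.02], TCP at [178.91, -624.907, 206.413] pointing down, gripper open.
Joint ranges: [-3.06, 3.06], [-0.37, 2.12], [-1.25, 1.32], [0.18, 2.47], [-1.1, 4.24], [0.23, 1.98], [-2.94, 2.94]. Speed limits (rad/s): [2.57, 2.57, 3.14, 3.14, 3.14, 3.14, 3.14].

### API

Orientations are given as [roll, pitch, yaw] about the fixed x, y, z axes, in that order (R = Rz(yaw) Ry(pitch) Rx(roll)).
In Python, from cell import ctrl gives the robot as it stands. The module is installed in compiled form; this text tells all that it offers.
- The arm moves only by the tool servo_tool, never from a script. Its argument "rows" is a list of rows, each an object of numbers: "dx", "dy", "dz": the shift along the tool's x, y, z in units of 750 mm (1.0 is 750 mm); "wx", "wy", "wz": the turn, a rotation vector about the tool's x, y, z in units of 6 degrees (1.0 is 6 degrees); "fingers": the closure, from 0 (fully open) to 1 (shut). In form: [{"dx": .., "dy": .., "dz": .., "wx": .., "wy": .., "wz": .., "fingers": ..}, ...]. A call has 1 to 5 rows; each row shifts and turns the commanded pose from where the row before left it, along the tool's axes as they then stand; what a row does not reach is not made up. A row lasts 1/8 s, in which the tool goes at most 62.5 mm and 10.7 degrees, less where a joint would pass 70% of its speed; a pose out of reach is approached as far as the arm can. A call with a number of a shift or a turn outside -1 to 1 is refused whole. A call with a gripper value outside its range is refused whole. The fingers move at their own pace and stop on an object; the grip force is fixed at half the most. Time passes only in rows, so rows that do not move let the fingers close. It gives the time, the measured TCP pose, the force and the opening at its end, in the units of the state.
- ctrl.read_state(): the state, without advancing time (a new reading comes with each control period).
- ctrl.get_image(name): name is "scene" or "top" or "wrist"; returns the picture (400x640x3 uint8, red, green, blue); there is no depth.
- ctrl.camera_info(name): a dict with "fovy" (degrees; the focal length in pixels is half the picture's height over the tangent of half this angle, whatever the lens; pixels are square), "cx", "cy" (the principal point, pixels), "k1" (the pictures are not rectified: a ray, as slopes to the right and down, at radius r is drawn at 1 + k1 r^2 times it, then the intrinsics apply), "R" (3x3) and "t" (3): a world point X has camera coordinates R X + t. Camera axes: x right, y down, z forward; pixel columns grow to the right and rows downward; lengths in mm; the calibration is good to about 2 mm. A picture is of the moment at which its call begins: read the wrist's pose just before it. camera_info takes no time and is no camera call; for the wrist camera it gives the pose at the moment of the call.
- ctrl.finish_job(): hands the job in, once; it reports no verdict.
Trained networks look in the newest picture that a camera, given by its name, has taken for a name from the list of things; names that differ only in an ending like _2 or _b are one class to them, and where a whole thing is asked for, a point or a joint stands for the part that bears it (a point fixed in the world has none). Each returns a list of dicts, best first, with "conf" (0 to 1); they miss things now and then, are a little off and sometimes report something else, mostly with a low value. They report only what shows in the picture. A call takes as long as a camera call. They do not tell look-alikes from the thing itself.
- ctrl.search_frame(label, camera): "extent" ([centre column, centre row, width, height] in pixels, round what is visible of it).
- ctrl.silhouettes(label, camera): "region" (400x640 bool, what is visible of it) and "extent" ([centre column, centre row, width, height] in pixels, round what is visible of it).
- ctrl.mark_of(label, camera): "point" ([column, row] in pixels: a listed point, or the origin of a listed thing).
The state is a dict: "clock": time; "qpos": joint angles; "qd": joint speeds; "tau": joint torques, N m; "eef_pos": TCP position; "tool_rot": TCP orientation; "force": force on the tool from outside, world axes, zero at the start; "torque": the same for the moment, N m; "width": finger opening in mm.
Only numpy, scipy, OpenCV 4.12 (cv2) and the standard library are available. Lean on these libraries where they do the work, as an engineer would, in place of code of your own. Each camera call takes 0.05 s, during which the arm holds its last target.

### The job

Butt the loose black air box up against the brass carburettor, its aluminium flange flush on the carburettor's flange with no gap and the side edges lined up, and leave it standing there on the bench. Then push the chrome choke knob fully in to check that it does not bind, and let it spring back out, with the air box still closed up. The lamp hangs low over the carburettor: do not bump it, and leave the pulley, the tin and the screwdriver where they lie.

Things in the scene. Friction and masses are not known exactly. Their poses are not given: they have to be found in the camera images.
- carb: Brass carburettor fixed on a dark steel base plate. Origin: on the bench (z = 0) under it. x points from its flange back through the carburettor; z up. The flange is an upright brass plate 64 mm wide (y), from the bench to 52 mm high; its face looks along -x, at x = -40 mm. Behind it the brass body is 72 mm high; the choke knob leans out from its top over the flange, above 85 mm.
- carb_face (a point): Centre of the carburettor's flange face, 26 mm above the bench, at (-40, 0, 26) mm in the carburettor's frame; axes as the carburettor's (the face looks along -x).
- airbox: Loose air box standing on the bench, about 280 g: black plastic box 80 mm long (x) x 46 mm wide (y) x 50 mm high, with an aluminium flange plate on its +x end, 8 mm thick, 64 mm wide and 52 mm high. Origin: centre of its underside; black box from x = -44 to 36 mm, flange from 36 to 44 mm. Closed up, its x axis runs the same way as the carburettor's.
- airbox_face (a point): Centre of the free (+x) face of the air box's flange, at (44, 0, 26) mm in the air box's frame; it must come onto carb_face.
- choke_top (a point): Centre of the top of the chrome choke knob (28 mm diameter, 14 mm thick, on a thin stem). Its z axis is the knob's own axis, pointing out of the knob: it leans 34 degrees from vertical towards the carburettor's -x side. Knob out, this point lies at (-45, 0, 112) mm in the carburettor's frame; it is pushed in along its -z.
- choke_knob (a joint): Travel of the sprung choke knob in m: 0 out, 0.012 fully in; about 3 N to start it, 8 N at full stroke; it springs back by itself.
- lamp: Fixed cast-iron lamp with a green shade. Origin: on the bench under the shade's centre. The shade is 120 mm in diameter at its rim, from 248 to 330 mm above the bench, its rim reaching just over the choke knob; the iron arm at 355 mm height runs along the lamp's +x to a post (22 mm thick, foot 90 mm wide) 190 mm away.
- pulley: Loose black plastic recoil starter pulley lying flat, 80 mm diameter, 23 mm high; origin at the centre of its underside. A bystander.
- tin: Loose small red tin, 68 mm diameter, 45 mm high; origin at the centre of its underside. A bystander.
- screwdriver: Loose screwdriver lying on the bench, 192 mm long along x, cracked amber handle 24 mm square at -x, steel shank at +x; origin on the bench under the front end of the handle (handle from x = -88 to -2 mm, shank to 104 mm). A bystander.
Things that resemble listed ones, but are neither listed nor needed, are in the scene too. Leave any brown look-alike of the airbox alone.

How it is judged (in metres and radians):
On the way, in this order (a step that is already met when the one before it is completed fails the run):
1. the air box's flange is flush on the carburettor's flange, with the choke knob still out (x of airbox_face in the frame of carb_face between -0.002 and 0.004 m and y of airbox_face in the frame of carb_face between -0.005 and 0.005 m and z of airbox_face in the frame of carb_face between -0.004 and 0.004 m and angle between the x axis of airbox and the x axis of carb, either way round below 0.04 rad and angle between airbox's own z axis and vertical below 0.05 rad and value of joint choke_knob below 0.003 m), for 0.2 s.
2. the choke knob is pushed fully in (value of joint choke_knob above 0.0105 m and x of airbox_face in the frame of carb_face between -0.002 and 0.004 m and y of airbox_face in the frame of carb_face between -0.005 and 0.005 m and z of airbox_face in the frame of carb_face between -0.004 and 0.004 m and angle between the x axis of airbox and the x axis of carb, either way round below 0.04 rad and angle between airbox's own z axis and vertical below 0.05 rad), for 0.05 s.
At the end, for the whole second after the job is handed in: The air box stands on the bench at rest with its flange against the carburettor's: gap under 2 mm, sides lined up within 5 mm, square within 0.04 rad, upright within 0.05 rad; the choke knob has been pushed in past 10.5 mm of its 12 mm after that, and is out again (under 2 mm) (x of airbox_face in the frame of carb_face between -0.002 and 0.004 m and y of airbox_face in the frame of carb_face between -0.005 and 0.005 m and z of airbox_face in the frame of carb_face between -0.004 and 0.004 m and angle between the x axis of airbox and the x axis of carb, either way round below 0.04 rad and angle between airbox's own z axis and vertical below 0.05 rad and value of joint choke_knob below 0.002 m and linear speed of airbox below 0.01 m/s); the robot touches nothing.
It fails at once if the lamp is bumped by the robot or by the air box (over 2 N) (contact force between any of the arm, the fingers, airbox and lamp above 2 N).
It fails at once if the pulley, the tin or the screwdriver is moved by more than 15 mm (distance of any of pulley, tin, screwdriver from where it was at the start of the episode above 0.015 m).
It also fails if it takes over 48 s, if anything falls off the work surface, if the arm or the gripper's body presses on something with over 40 N, if the wrist force passes 120 N, or if a joint passes its speed limit or range.

## Working session

There is one attempt and no reset: what is moved stays moved. The work goes in short steps, Python scripts to look and compute and a tool call to move; the robot and the scene stay as the last step left them, time stands still between calls to the robot, and variables do not carry over. Pictures are saved under pics/ and viewed, and the job is handed in when it is done.

Besides the shell and the picture viewer there is one more tool, called after "Call:" in YAML: its name, and indented under it one key for each argument. servo_tool: Moves the arm, as the interface text tells. Its arguments: {"type":"object","properties":{"rows":{"type":"array"}},"required":["rows"]}

```bash
mkdir -p pics
cat > h.py <<'E'
import numpy as np, cv2, json
from cell import ctrl
from scipy.spatial.transform import Rotation as Rot
def save(n,c):
    im=ctrl.get_image(c); cv2.imwrite(f'pics/{n}.png',im[:,:,::-1]); return im
def info(c):
    i=ctrl.camera_info(c); f=200/np.tan(np.radians(i['fovy'])/2)
    return f,i['cx'],i['cy'],i['k1'],np.array(i['R']),np.array(i['t'])
def ray(c,uv,I=None):
    f,cx,cy,k1,R,t=I or info(c)
    d=np.array([(uv[0]-cx)/f,(uv[1]-cy)/f]); u=d.copy()
    for _ in range(30): u=d/(1+k1*(u@u))
    C=-R.T@t; return C,R.T@np.array([u[0],u[1],1])
def onz(c,uv,z,I=None):
    C,d=ray(c,uv,I); return C+d*(z-C[2])/d[2]
def proj(c,X,I=None):
    f,cx,cy,k1,R,t=I or info(c)
    X=np.atleast_2d(X)@R.T+t; u=X[:,:2]/X[:,2:]; r2=(u**2).sum(1,keepdims=True)
    return u*(1+k1*r2)*f+[cx,cy]
def tri(rs):
    A=np.zeros((3,3));b=np.zeros(3)
    for C,d in rs:
        d=d/np.linalg.norm(d);P=np.eye(3)-np.outer(d,d);A+=P;b+=P@C
    return np.linalg.solve(A,b)
E
python3 - <<'E'
from h import *
np.set_printoptions(precision=2,suppress=True)
s=ctrl.read_state();print(s)
for c in ['scene','top','wrist']:
    save(c+'0',c)
    i=info(c);print(c,i[:4],-i[4].T@i[5],i[4][2])
for c in ['scene','top']:
  for l in ['carb','carb_face','airbox','airbox_face','choke_top','lamp','pulley','tin','screwdriver']:
    try:print(c,l,[(np.round(r['point'],1),round(r['conf'],2)) for r in ctrl.mark_of(l,c)][:4])
    except Exception as e:print(l,e)
E
```

```text
{'clock': 0.0, 'qpos': array([ 1.23,  0.63,  0.04,  1.52, -0.03,  1.  , -0.02]), 'qd': array([-0.,  0.,  0., -0.,  0., -0.,  0.]), 'tau': array([ -0.  , -56.34,   1.23, -19.34,   0.01,   0.01,   0.  ]), 'eef_pos': array([ 178.74, -624.25,  205.49]), 'tool_rot': array([3.13, 1.57, 1.83]), 'force': array([ 0.08, -0.18,  0.76]), 'torque': array([-0.02,  0.01, -0.01]), 'width': 85.60000093851207}
scene (np.float64(507.5456523016404), 319.0653983487205, 204.43321609906096, -0.09051889926292857) [1017.17 -196.1   997.69] [-0.44  0.26 -0.86]
top (np.float64(442.6192629246459), 319.1959964795304, 202.3144605782313, -0.023515904314497432) [ 428.25   98.19 1238.03] [ 0.11  0.01 -0.99]
wrist (np.float64(297.05698970085746), 324.3338214133369, 197.16931424987223, -0.016779815838666976) [ 250.25 -602.93  373.88] [-0.28 -0.08 -0.96]
scene carb [(array([330.9, 265.9]), 0.98)]
scene carb_face [(array([324.6, 240.3]), 0.88)]
scene airbox [(array([209.5, 226.1]), 0.86), (array([308.5, 149.3]), 0.82), (array([277.8, 203.4]), 0.78), (array([356.5, 181.8]), 0.7)]
scene airbox_face [(array([200.5, 200.2]), 0.92), (array([326.2, 140. ]), 0.86), (array([347.4, 192.1]), 0.6), (array([270.4, 216.7]), 0.57)]
scene choke_top []
scene lamp []
scene pulley [(array([267.3, 309. ]), 0.65)]
scene tin [(array([404.5, 256. ]), 0.68)]
scene screwdriver [(array([438.9, 229.7]), 0.79)]
top carb [(array([339.9, 171.6]), 0.91)]
top carb_face [(array([338.4, 183.9]), 0.63)]
top airbox [(array([284.1, 223.6]), 0.85), (array([403.4, 257.2]), 0.84), (array([300.2, 273.4]), 0.84), (array([337.6, 179.9]), 0.69)]
top airbox_face [(array([297.5, 208.9]), 0.72), (array([360.5, 224.7]), 0.69), (array([281. , 268.2]), 0.57), (array([401.9, 269.8]), 0.56)]
top choke_top []
top lamp [(array([352.8, 238.4]), 0.65)]
top pulley [(array([397.6, 169.7]), 0.76)]
top tin [(array([289.6, 150.2]), 0.85)]
top screwdriver [(array([251.4, 151.9]), 0.92)]
```

Run:
```python
import cv2
for n,(x,y,w,h) in {'scene':(150,90,360,270),'top':(200,100,280,210)}.items():
    im=cv2.imread(f'pics/{n}0.png')[y:y+h,x:x+w]
    cv2.imwrite(f'pics/{n}0c.png',cv2.resize(im,(800,600),interpolation=cv2.INTER_CUBIC))
```

```text
(no output)
```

View pics/scene0c.png

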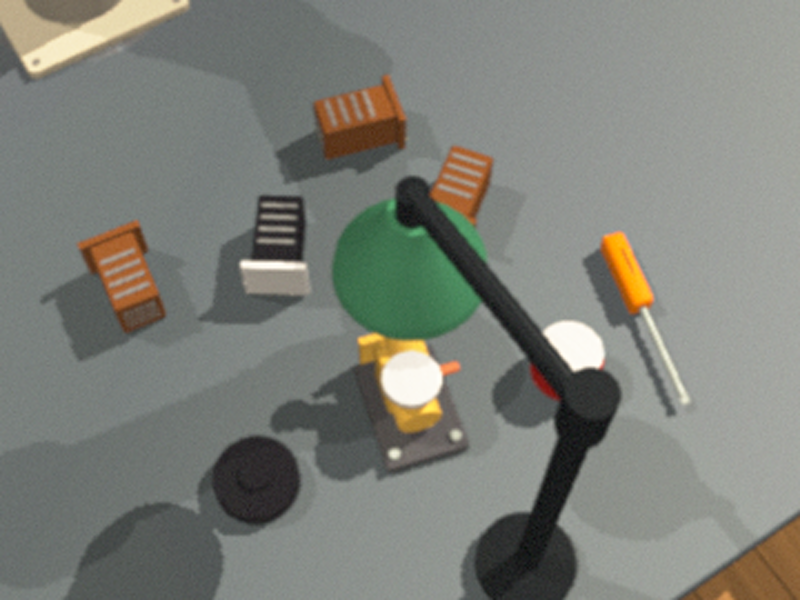

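View pics/top0c.png

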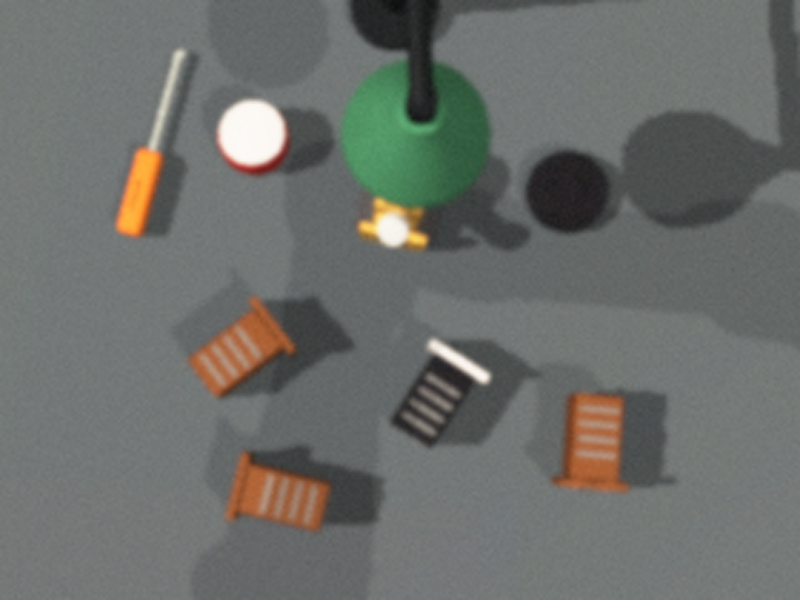

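View pics/scene0.png

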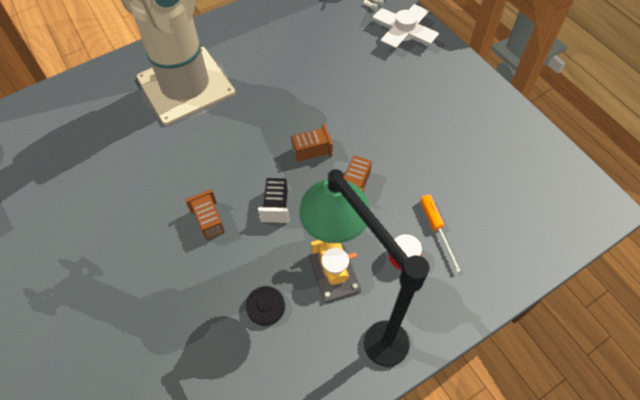

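View pics/wrist0.png

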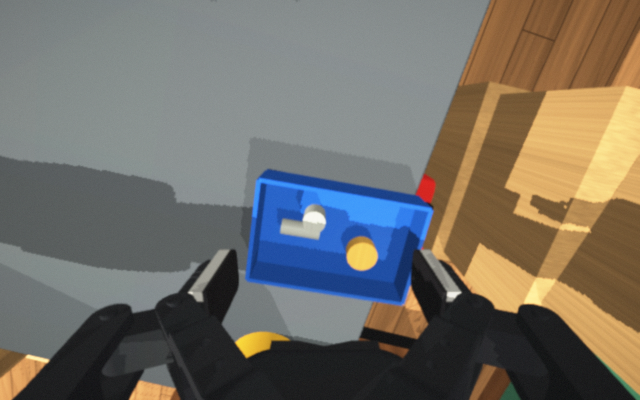

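The scene view shows the carb at about (332,262), partly hidden by the lamp shade, the black air box at about (275,200), and three brown look-alikes. In the top view the air box is at about (353,238) and the carb knob at about (337,180).

Run:
```python
from h import *
np.set_printoptions(precision=1,suppress=True)
T=lambda x,y:(200+x/2.857,100+y/2.857)
S=lambda x,y:(150+x/2.222,90+y/2.222)
for n,p,z in [('ab flange L',(430,342),52),('ab flange R',(490,380),52),('ab back L',(392,420),50),('ab back R',(430,445),50),('carb fl L',(360,228),52),('carb fl R',(428,243),52),('tin',(252,132),45),('pulley',(568,190),23)]:
    print(n,onz('top',T(*p),z))
print('knob',tri([ray('top',T(392,230)),ray('scene',S(412,375))]), onz('top',T(392,230),112), onz('scene',S(412,378),112))
for n,p,z in [('ab fl L',(242,262),52),('ab fl R',(308,264),52),('ab back L',(260,197),50),('ab back R',(303,197),50),('base near L',(392,470),5),('base near R',(468,445),5)]:
    print('sc',n,onz('scene',S(*p),z))
for l in ['silhouettes']:
  for c in ['top','scene']:
    for n in ['choke_top','lamp']:
      for r in ctrl.silhouettes(n,c):print(c,n,r['conf'],r['extent'])
s=ctrl.read_state();R=Rot.from_euler('xyz',s['tool_rot']).as_matrix();print(R)
```

```text
ab flange L [509.8  28.2  52. ]
ab flange R [473.  -26.9  52. ]
ab back L [437.7  65.6  50. ]
ab back R [413.8  30.8  50. ]
carb fl L [619.6  91.5  52. ]
carb fl R [603.7  27.5  52. ]
tin [716.7 193.4  45. ]
pulley [ 657.1 -112.    23. ]
knob [632.3  65.2 -22.3] [607.4  63.1 112. ] [688.2  34.8 112. ]
sc ab fl L [474.6 -23.1  52. ]
sc ab fl R [510.7  30.3  52. ]
sc ab back L [416.1  28.8  50. ]
sc ab back R [439.3  65.6  50. ]
sc base near L [716.8  -3.    5. ]
sc base near R [733.7  70.    5. ]
top choke_top 0.4 [250.8, 151.2, 20.7, 64.9]
top lamp 0.61 [345.3, 100.2, 51.8, 139.4]
scene lamp 0.92 [365.6, 268.0, 127.2, 201.6]
[[ 0.   1.   0.3]
 [ 0.   0.3 -1. ]
 [-1.   0.  -0. ]]
```

```bash
cat >> h.py <<'E'
def tool(yaw,tilt,cam=+1):
    # carb-like frame yaw; tool x = forward*sin(tilt) - z*cos(tilt); cam=+1: camera outward
    s,c=np.sin(tilt),np.cos(tilt)
    x=np.array([s,0,-c]);y=cam*np.array([c,0,s]);z=np.cross(x,y)
    return Rot.from_euler('z',yaw).as_matrix()@np.array([x,y,z]).T
def pose():
    s=ctrl.read_state();return np.array(s['eef_pos']),Rot.from_euler('xyz',s['tool_rot']).as_matrix()
def plan(p0,R0,wps,fingers=None):
    """wps: (p,R,n). prints rows and final reached pose; same rows repeated when constant"""
    p,R=np.array(p0,float),np.array(R0)
    rows=[]
    for q,Q,n in wps:
        for k in range(n,0,-1):
            d=R.T@((np.array(q)-p)/k); w=Rot.from_matrix(R.T@Q).as_rotvec()/k
            r=[round(v/750,3) for v in d]+[round(v/np.radians(6),2) for v in w]
            rows.append(r)
            p=p+R@(np.array(r[:3])*750); R=R@Rot.from_rotvec(np.array(r[3:])*np.radians(6)).as_matrix()
    for i,r in enumerate(rows):
        print({k:float(v) for k,v in zip(['dx','dy','dz','wx','wy','wz'],r) if v}, '---' if i%5==4 else '')
    print('end',np.round(p,1)); print(np.round(R,3))
    return p,R
E
python3 - <<'E'
from h import *
p,R=pose(); p=np.array([178.91,-624.907,206.413])
T=tool(np.radians(-14),np.radians(34),1)
print(np.degrees(Rot.from_matrix(R.T@T).magnitude()))
Rm=R@Rot.from_rotvec(Rot.from_matrix(R.T@T).as_rotvec()*.5).as_matrix()
plan(p,R,[((450,-250,240),Rm,9),((480,10,260),T,6)])
E
```

```text
45.03015355868223
{'dx': -0.005, 'dy': 0.054, 'dz': -0.042, 'wx': 0.27, 'wy': -0.08, 'wz': 0.31} 
{'dx': -0.004, 'dy': 0.053, 'dz': -0.044, 'wx': 0.27, 'wy': -0.08, 'wz': 0.31} 
{'dx': -0.002, 'dy': 0.052, 'dz': -0.045, 'wx': 0.27, 'wy': -0.08, 'wz': 0.31} 
{'dx': -0.001, 'dy': 0.05, 'dz': -0.047, 'wx': 0.27, 'wy': -0.08, 'wz': 0.31} 
{'dy': 0.049, 'dz': -0.048, 'wx': 0.27, 'wy': -0.08, 'wz': 0.31} ---
{'dx': 0.001, 'dy': 0.048, 'dz': -0.05, 'wx': 0.27, 'wy': -0.09, 'wz': 0.3} 
{'dx': 0.003, 'dy': 0.046, 'dz': -0.051, 'wx': 0.27, 'wy': -0.08, 'wz': 0.31} 
{'dx': 0.003, 'dy': 0.044, 'dz': -0.052, 'wx': 0.27, 'wy': -0.09, 'wz': 0.3} 
{'dx': 0.005, 'dy': 0.043, 'dz': -0.053, 'wx': 0.26, 'wy': -0.08, 'wz': 0.31} 
{'dx': -0.004, 'dy': 0.009, 'dz': -0.057, 'wx': 0.4, 'wy': -0.12, 'wz': 0.46} ---
{'dx': -0.005, 'dy': 0.007, 'dz': -0.058, 'wx': 0.4, 'wy': -0.12, 'wz': 0.46} 
{'dx': -0.005, 'dy': 0.005, 'dz': -0.058, 'wx': 0.41, 'wy': -0.13, 'wz': 0.46} 
{'dx': -0.005, 'dy': 0.003, 'dz': -0.058, 'wx': 0.4, 'wy': -0.12, 'wz': 0.46} 
{'dx': -0.006, 'dy': 0.001, 'dz': -0.058, 'wx': 0.41, 'wy': -0.13, 'wz': 0.46} 
{'dx': -0.008, 'dy': -0.002, 'dz': -0.058, 'wx': 0.4, 'wy': -0.12, 'wz': 0.47} ---
end [479.7  10.  260.3]
[[ 0.543  0.804 -0.241]
 [-0.135 -0.2   -0.97 ]
 [-0.829  0.559 -0.   ]]
```

Call:
servo_tool:
  rows:
    - {"dx":-0.005,"dy":0.054,"dz":-0.042,"wx":0.27,"wy":-0.08,"wz":0.31,"fingers":0}
    - {"dx":-0.004,"dy":0.053,"dz":-0.044,"wx":0.27,"wy":-0.08,"wz":0.31,"fingers":0}
    - {"dx":-0.002,"dy":0.052,"dz":-0.045,"wx":0.27,"wy":-0.08,"wz":0.31,"fingers":0}
    - {"dx":-0.001,"dy":0.05,"dz":-0.047,"wx":0.27,"wy":-0.08,"wz":0.31,"fingers":0}
    - {"dx":0,"dy":0.049,"dz":-0.048,"wx":0.27,"wy":-0.08,"wz":0.31,"fingers":0}

```text
clock: 1.88
eef_pos: [330.6, -415.5, 225.7]
tool_rot: [1.388, 1.402, -0.047]
force: [0.1, -0.4, -0.5]
width: 85.4
```

Call:
servo_tool:
  rows:
    - {"dx":0.001,"dy":0.048,"dz":-0.05,"wx":0.27,"wy":-0.09,"wz":0.3,"fingers":0}
    - {"dx":0.003,"dy":0.046,"dz":-0.051,"wx":0.27,"wy":-0.08,"wz":0.31,"fingers":0}
    - {"dx":0.003,"dy":0.044,"dz":-0.052,"wx":0.27,"wy":-0.09,"wz":0.3,"fingers":0}
    - {"dx":0.005,"dy":0.043,"dz":-0.053,"wx":0.26,"wy":-0.08,"wz":0.31,"fingers":0}
    - {"dx":-0.004,"dy":0.009,"dz":-0.057,"wx":0.4,"wy":-0.12,"wz":0.46,"fingers":0}

```text
clock: 2.5
eef_pos: [457.4, -205.5, 243.8]
tool_rot: [1.46, 1.218, -0.13]
force: [0.0, 0.4, -0.4]
width: 85.3
```

Call:
servo_tool:
  rows:
    - {"dx":-0.005,"dy":0.007,"dz":-0.058,"wx":0.4,"wy":-0.12,"wz":0.46,"fingers":0}
    - {"dx":-0.005,"dy":0.005,"dz":-0.058,"wx":0.4,"wy":-0.13,"wz":0.46,"fingers":0}
    - {"dx":-0.005,"dy":0.003,"dz":-0.058,"wx":0.4,"wy":-0.12,"wz":0.46,"fingers":0}
    - {"dx":-0.006,"dy":0.001,"dz":-0.058,"wx":0.41,"wy":-0.13,"wz":0.46,"fingers":0}
    - {"dx":-0.008,"dy":-0.002,"dz":-0.058,"wx":0.4,"wy":-0.12,"wz":0.47,"fingers":0}

```text
clock: 3.12
eef_pos: [458.8, -87.3, 248.9]
tool_rot: [1.482, 1.124, -0.237]
force: [0.3, -0.7, 0.2]
width: 85.1
```

Call:
servo_tool:
  rows:
    - {"dx":0,"fingers":0}
    - {"dx":0,"fingers":0}

```text
schema error: expected keys dx, dy, dz, wx, wy, wz, fingers
```

Run:
```python
from h import *
np.set_printoptions(precision=3,suppress=True)
p,R=pose();s=ctrl.read_state();print(p,s['qpos'],s['clock'])
i=info('wrist'); im=save('w1','wrist'); np.savez('w1.npz',f=i[0],cx=i[1],cy=i[2],k=i[3],R=i[4],t=i[5])
print(-i[4].T@i[5])
for l in ['carb','carb_face','airbox','airbox_face','choke_top','tin','pulley']:
    print(l,[(np.round(r['point'],1),round(r['conf'],2)) for r in ctrl.mark_of(l,'wrist')][:4])
cv2.imwrite('pics/w1b.png',cv2.resize(im[:,:,::-1],(800,500),interpolation=cv2.INTER_CUBIC))
```

```text
[458.822 -87.328 248.934] [ 0.246  0.134 -0.199  2.356  0.459  0.238 -2.088] 3.125
[454.935 -78.581 432.912]
carb [(array([208.6, 124.2]), 0.6)]
carb_face [(array([194.6, 146.9]), 0.78)]
airbox [(array([ 98.9, 240.5]), 0.98), (array([241.2, 250. ]), 0.84), (array([346. , 264.2]), 0.78)]
airbox_face [(array([352.3, 298. ]), 0.81), (array([117.6, 213.9]), 0.64), (array([249.4, 223.9]), 0.58)]
choke_top [(array([167.8, 124.3]), 0.57)]
tin [(array([109.2,  95.6]), 0.71)]
pulley [(array([314.6, 108.2]), 0.62), (array([241.7, 248.9]), 0.54)]
```

View pics/w1b.png

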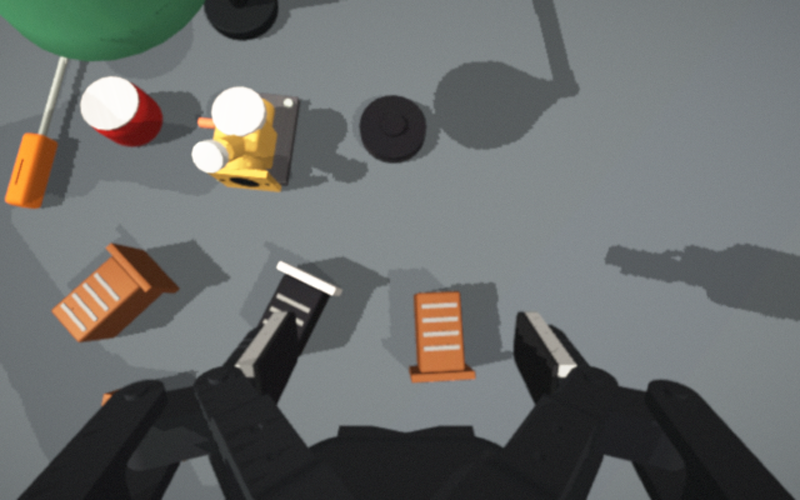

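The wrist view shows the carb flange at about (197,145) full-res, the knob at (167,124), and the black box flange at (246,222). Joint 6 sits at its lower limit, so I'll use a smaller tilt. Zooming in to measure.

Run:
```python
import cv2
im=cv2.imread('pics/w1.png')
cv2.imwrite('pics/w1k.png',cv2.resize(im[60:165,140:260],(800,700)[:2] and (686,600),interpolation=cv2.INTER_CUBIC))
cv2.imwrite('pics/w1a.png',cv2.resize(im[200:290,190:290],(667,600),interpolation=cv2.INTER_CUBIC))
```

```text
(no output)
```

View pics/w1k.png

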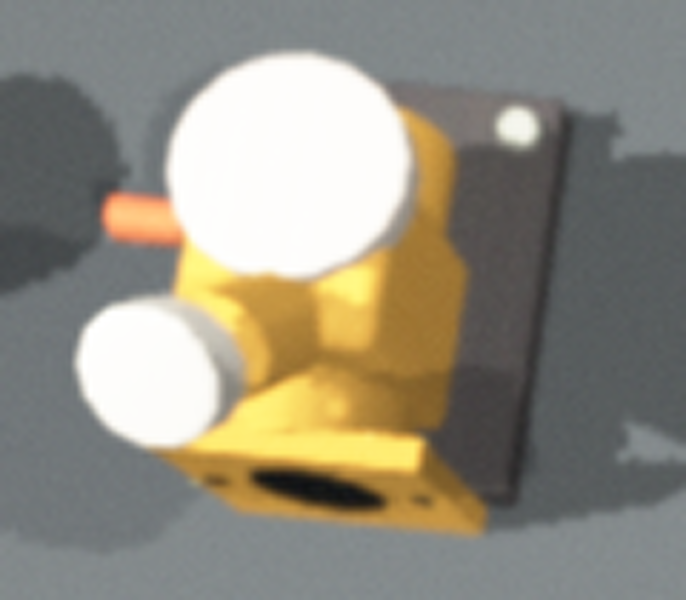

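View pics/w1a.png

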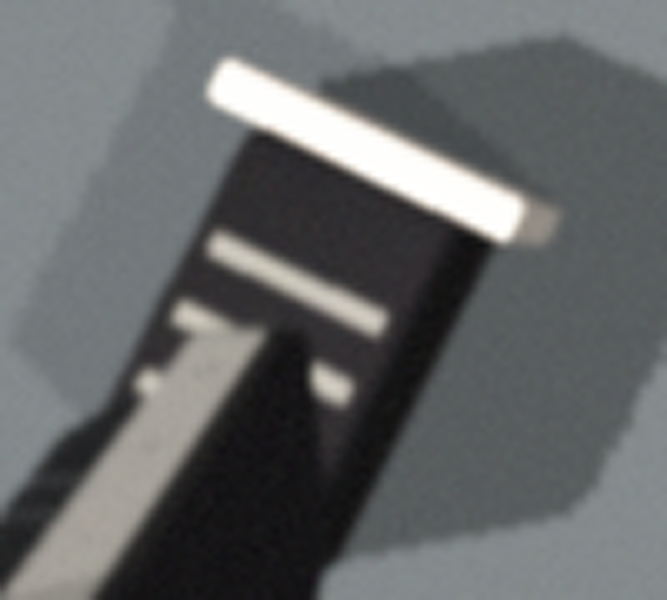

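```bash
cat >> h.py <<'E'
def load(n):
    z=np.load(n);return (float(z['f']),float(z['cx']),float(z['cy']),float(z['k']),z['R'],z['t'])
E
python3 - <<'E'
from h import *
np.set_printoptions(precision=1,suppress=True)
I=load('w1.npz')
K=lambda x,y:(140+x/5.714,60+y/5.714)
A=lambda x,y:(190+x/6.667,200+y/6.667)
for n,q,z in [('fl top R front',K(418,475),52),('fl bot R',K(487,535),0),('fl bot L',K(245,515),0),('fl top L',K(165,452),52),('base NR',K(515,500),8),('base FR',K(567,105),8),
 ('knob',K(150,370),112),('A fl FL',A(226,58),52),('A fl BL',A(208,95),52),('A fl FR',A(530,205),52),('A fl BR',A(500,243),52),('A botR front',A(560,215),26)]:
    print(n,onz('',q,z,I))
E
```

```text
fl top R front [601.1  31.5  52. ]
fl bot R [602.3  30.6   0. ]
fl bot L [616.8  91.8   0. ]
fl top L [615.1  88.1  52. ]
base NR [607.8  20.5   8. ]
base FR [714.7  -4.9   8. ]
knob [606.9  63.4 112. ]
A fl FL [512.7  27.   52. ]
A fl BL [506.1  31.1  52. ]
A fl FR [476.  -26.5  52. ]
A fl BR [469.8 -20.   52. ]
A botR front [474.5 -28.7  26. ]
```

Run:
```python
from h import *
np.set_printoptions(precision=1,suppress=True)
I=load('w1.npz')
print('rim w1',onz('',(90/1.25,59/1.25),248,I)); print('rim top',onz('top',(345.6,172.8),248), onz('top',(320,146),248), onz('top',(371.3,146),248))
d=np.radians
p,R=pose()
T=tool(d(-34.4),d(8),-1)
print(np.abs(T-tool(d(145.6),d(-8),1)).max())
plan(p,R,[((455,-50,240),tool(d(-8),d(10),1),4),((445,10,190),tool(d(70),d(0),1),14),((437.1-5,39.4+4,120),T,14)])
```

```text
rim w1 [606.2  61.  248. ]
rim top [603.   47.9 248. ] [666.3 104.6 248. ] [663.6 -12.4 248. ]
1.1102230246251565e-16
{'dx': 0.001, 'dy': -0.004, 'dz': -0.013, 'wx': -0.02, 'wy': 0.1, 'wz': -0.64} 
{'dx': 0.001, 'dy': -0.004, 'dz': -0.013, 'wx': -0.01, 'wy': 0.1, 'wz': -0.64} 
{'dx': 0.001, 'dy': -0.004, 'dz': -0.013, 'wx': -0.02, 'wy': 0.1, 'wz': -0.64} 
{'dx': 0.002, 'dy': -0.003, 'dz': -0.012, 'wx': -0.01, 'wy': 0.11, 'wz': -0.64} 
{'dx': 0.004, 'dy': -0.003, 'dz': -0.006, 'wx': -0.93, 'wy': 0.08, 'wz': -0.1} ---
{'dx': 0.005, 'dy': -0.002, 'dz': -0.006, 'wx': -0.93, 'wy': 0.08, 'wz': -0.1} 
{'dx': 0.005, 'dy': -0.001, 'dz': -0.006, 'wx': -0.93, 'wy': 0.08, 'wz': -0.1} 
{'dx': 0.005, 'dy': -0.001, 'dz': -0.006, 'wx': -0.93, 'wy': 0.08, 'wz': -0.1} 
{'dx': 0.005, 'dz': -0.006, 'wx': -0.92, 'wy': 0.08, 'wz': -0.1} 
{'dx': 0.005, 'dz': -0.006, 'wx': -0.93, 'wy': 0.08, 'wz': -0.1} ---
{'dx': 0.005, 'dy': 0.001, 'dz': -0.006, 'wx': -0.92, 'wy': 0.08, 'wz': -0.1} 
{'dx': 0.005, 'dy': 0.002, 'dz': -0.005, 'wx': -0.93, 'wy': 0.08, 'wz': -0.1} 
{'dx': 0.004, 'dy': 0.002, 'dz': -0.005, 'wx'
[... 895 characters left out ...]
0.06, 'wz': -0.08} 
{'dx': 0.006, 'dy': 0.004, 'dz': -0.001, 'wx': -0.9, 'wy': -0.06, 'wz': -0.08} ---
{'dx': 0.007, 'dy': 0.004, 'wx': -0.9, 'wy': -0.06, 'wz': -0.08} 
{'dx': 0.006, 'dy': 0.004, 'wx': -0.9, 'wy': -0.07, 'wz': -0.08} 
{'dx': 0.006, 'dy': 0.004, 'wx': -0.9, 'wy': -0.06, 'wz': -0.09} 
{'dx': 0.007, 'dy': 0.004, 'dz': 0.001, 'wx': -0.89, 'wy': -0.07, 'wz': -0.08} 
{'dx': 0.006, 'dy': 0.004, 'dz': 0.001, 'wx': -0.9, 'wy': -0.06, 'wz': -0.09} ---
{'dx': 0.007, 'dy': 0.003, 'dz': 0.001, 'wx': -0.89, 'wy': -0.07, 'wz': -0.08} 
{'dx': 0.006, 'dy': 0.004, 'dz': 0.001, 'wx': -0.9, 'wy': -0.06, 'wz': -0.09} 
end [431.7  43.5 120. ]
[[ 0.1 -0.8  0.6]
 [-0.1  0.6  0.8]
 [-1.  -0.1 -0. ]]
```

Call:
servo_tool:
  rows:
    - {"dx":0.001,"dy":-0.004,"dz":-0.013,"wx":-0.02,"wy":0.1,"wz":-0.64,"fingers":0}
    - {"dx":0.001,"dy":-0.004,"dz":-0.013,"wx":-0.01,"wy":0.1,"wz":-0.64,"fingers":0}
    - {"dx":0.001,"dy":-0.004,"dz":-0.013,"wx":-0.02,"wy":0.1,"wz":-0.64,"fingers":0}
    - {"dx":0.002,"dy":-0.003,"dz":-0.012,"wx":-0.01,"wy":0.11,"wz":-0.64,"fingers":0}
    - {"dx":0.004,"dy":-0.003,"dz":-0.006,"wx":-0.93,"wy":0.08,"wz":-0.1,"fingers":0}

```text
clock: 4.15
eef_pos: [455.4, -44.5, 237.1]
tool_rot: [1.531, 1.406, -0.079]
force: [-0.2, 0.4, -0.0]
width: 85.7
```

Call:
servo_tool:
  rows:
    - {"dx":0.005,"dy":-0.002,"dz":-0.006,"wx":-0.93,"wy":0.08,"wz":-0.1,"fingers":0}
    - {"dx":0.005,"dy":-0.001,"dz":-0.006,"wx":-0.93,"wy":0.08,"wz":-0.1,"fingers":0}
    - {"dx":0.005,"dy":-0.001,"dz":-0.006,"wx":-0.93,"wy":0.08,"wz":-0.1,"fingers":0}
    - {"dx":0.005,"dy":0,"dz":-0.006,"wx":-0.92,"wy":0.08,"wz":-0.1,"fingers":0}
    - {"dx":0.005,"dy":0,"dz":-0.006,"wx":-0.93,"wy":0.08,"wz":-0.1,"fingers":0}

```text
clock: 4.78
eef_pos: [450.3, -22.9, 217.2]
tool_rot: [1.278, 1.466, 0.158]
force: [-0.3, 0.5, 0.8]
width: 85.4
```

Call:
servo_tool:
  rows:
    - {"dx":0.005,"dy":0.001,"dz":-0.006,"wx":-0.92,"wy":0.08,"wz":-0.1,"fingers":0}
    - {"dx":0.005,"dy":0.002,"dz":-0.005,"wx":-0.93,"wy":0.08,"wz":-0.1,"fingers":0}
    - {"dx":0.004,"dy":0.002,"dz":-0.005,"wx":-0.92,"wy":0.08,"wz":-0.1,"fingers":0}
    - {"dx":0.005,"dy":0.003,"dz":-0.005,"wx":-0.93,"wy":0.08,"wz":-0.1,"fingers":0}
    - {"dx":0.004,"dy":0.003,"dz":-0.005,"wx":-0.92,"wy":0.08,"wz":-0.1,"fingers":0}

```text
clock: 5.4
eef_pos: [446.5, -1.9, 199.9]
tool_rot: [1.029, 1.53, 0.392]
force: [0.3, -0.3, 0.4]
width: 85.4
```

Call:
servo_tool:
  rows:
    - {"dx":0.005,"dy":0.004,"dz":-0.004,"wx":-0.93,"wy":0.09,"wz":-0.1,"fingers":0}
    - {"dx":0.004,"dy":0.004,"dz":-0.004,"wx":-0.92,"wy":0.08,"wz":-0.1,"fingers":0}
    - {"dx":0.005,"dy":0.005,"dz":-0.003,"wx":-0.93,"wy":0.09,"wz":-0.1,"fingers":0}
    - {"dx":0.007,"dy":0.003,"dz":-0.002,"wx":-0.9,"wy":-0.06,"wz":-0.08,"fingers":0}
    - {"dx":0.007,"dy":0.003,"dz":-0.002,"wx":-0.9,"wy":-0.06,"wz":-0.08,"fingers":0}

```text
clock: 6.02
eef_pos: [443.3, 16.1, 178.9]
tool_rot: [-1.06, 1.551, -1.217]
force: [0.1, -0.1, -0.8]
width: 85.3
```

Run:
```python
from h import *
np.set_printoptions(precision=3,suppress=True)
d=np.radians
s=ctrl.read_state();print(s['qpos'],s['clock'],s['force'])
p,R=pose();print(p);print(R)
T=tool(d(-34.4),d(8),-1)
plan(p,R,[((437.1-5,39.4+4,120),T,12)])
```

```text
[ 0.407  0.456 -0.723  2.091  0.47   0.754 -0.775] 6.025 [ 0.06  -0.078 -0.775]
[443.271  16.075 178.888]
[[ 0.007  0.156  0.988]
 [-0.019  0.988 -0.156]
 [-1.    -0.017  0.01 ]]
{'dx': 0.006, 'dy': 0.003, 'dz': -0.002, 'wx': -0.9, 'wy': -0.06, 'wz': -0.08} 
{'dx': 0.006, 'dy': 0.003, 'dz': -0.001, 'wx': -0.89, 'wy': -0.06, 'wz': -0.08} 
{'dx': 0.006, 'dy': 0.003, 'dz': -0.001, 'wx': -0.9, 'wy': -0.06, 'wz': -0.08} 
{'dx': 0.007, 'dy': 0.004, 'dz': -0.001, 'wx': -0.89, 'wy': -0.06, 'wz': -0.08} 
{'dx': 0.006, 'dy': 0.004, 'dz': -0.001, 'wx': -0.9, 'wy': -0.06, 'wz': -0.08} ---
{'dx': 0.006, 'dy': 0.004, 'wx': -0.89, 'wy': -0.06, 'wz': -0.09} 
{'dx': 0.006, 'dy': 0.004, 'wx': -0.9, 'wy': -0.07, 'wz': -0.08} 
{'dx': 0.007, 'dy': 0.004, 'wx': -0.89, 'wy': -0.06, 'wz': -0.09} 
{'dx': 0.006, 'dy': 0.004, 'wx': -0.9, 'wy': -0.07, 'wz': -0.08} 
{'dx': 0.007, 'dy': 0.004, 'dz': 0.001, 'wx': -0.89, 'wy': -0.06, 'wz': -0.09} ---
{'dx': 0.006, 'dy': 0.003, 'dz': 0.001, 'wx': -0.9, 'wy': -0.07, 'wz': -0.08} 
{'dx': 0.006, 'dy': 0.003, 'dz': 0.001, 'wx': -0.89, 'wy': -0.06, 'wz': -0.09} 
end [432.2  43.1 120.4]
[[ 0.115 -0.817  0.565]
 [-0.079  0.56   0.825]
 [-0.99  -0.139 -0.   ]]
```

Call:
servo_tool:
  rows:
    - {"dx":0.006,"dy":0.003,"dz":-0.002,"wx":-0.9,"wy":-0.06,"wz":-0.08,"fingers":0}
    - {"dx":0.006,"dy":0.003,"dz":-0.001,"wx":-0.89,"wy":-0.06,"wz":-0.08,"fingers":0}
    - {"dx":0.006,"dy":0.003,"dz":-0.001,"wx":-0.9,"wy":-0.06,"wz":-0.08,"fingers":0}
    - {"dx":0.007,"dy":0.004,"dz":-0.001,"wx":-0.89,"wy":-0.06,"wz":-0.08,"fingers":0}
    - {"dx":0.006,"dy":0.004,"dz":-0.001,"wx":-0.9,"wy":-0.06,"wz":-0.08,"fingers":0}

```text
clock: 6.65
eef_pos: [438.6, 27.8, 155.1]
tool_rot: [-1.269, 1.5, -0.956]
force: [-0.4, 0.1, -0.4]
width: 85.6
```

Call:
servo_tool:
  rows:
    - {"dx":0.006,"dy":0.004,"dz":0,"wx":-0.89,"wy":-0.06,"wz":-0.09,"fingers":0}
    - {"dx":0.006,"dy":0.004,"dz":0,"wx":-0.9,"wy":-0.07,"wz":-0.08,"fingers":0}
    - {"dx":0.007,"dy":0.004,"dz":0,"wx":-0.89,"wy":-0.06,"wz":-0.09,"fingers":0}
    - {"dx":0.006,"dy":0.004,"dz":0,"wx":-0.9,"wy":-0.07,"wz":-0.08,"fingers":0}
    - {"dx":0.007,"dy":0.004,"dz":0.001,"wx":-0.89,"wy":-0.06,"wz":-0.09,"fingers":0}

```text
clock: 7.28
eef_pos: [433.6, 39.5, 129.9]
tool_rot: [-1.489, 1.449, -0.707]
force: [0.3, -0.0, -0.3]
width: 84.8
```

Call:
servo_tool:
  rows:
    - {"dx":0.006,"dy":0.003,"dz":0.001,"wx":-0.9,"wy":-0.07,"wz":-0.08,"fingers":0}
    - {"dx":0.006,"dy":0.003,"dz":0.001,"wx":-0.89,"wy":-0.06,"wz":-0.09,"fingers":0}
    - {"dx":0,"dy":0,"dz":0,"wx":0,"wy":0,"wz":0,"fingers":0}

```text
clock: 7.65
eef_pos: [431.8, 43.0, 120.3]
tool_rot: [-1.58, 1.431, -0.613]
force: [1.4, -0.2, -0.9]
width: 85.6
```

Run:
```python
from h import *
np.set_printoptions(precision=3,suppress=True)
d=np.radians
s=ctrl.read_state();print(s['qpos'],s['clock'],s['force'])
p,R=pose();print(p);print(R)
T=tool(d(-34.4),d(8),-1)
i=info('wrist'); im=save('w2','wrist'); np.savez('w2.npz',f=i[0],cx=i[1],cy=i[2],k=i[3],R=i[4],t=i[5])
cv2.imwrite('pics/w2b.png',cv2.resize(im[:,:,::-1],(800,500),interpolation=cv2.INTER_CUBIC))
# predicted box
c,sn=np.cos(d(-34.4)),np.sin(d(-34.4))
for q in [(44,32,52),(44,-32,52),(36,32,52),(36,-32,52),(-44,23,50),(-44,-23,50)]:
    X=np.array([458+c*q[0]-sn*q[1],25.1+sn*q[0]+c*q[1],q[2]]);print(q,proj('',X,i)*1.25)
plan(p,R,[((437.1,39.4,9.2),T,6)])
```

```text
[ 0.323  0.556 -0.822  2.266  0.976  0.638 -0.286] 7.65 [ 1.374 -0.163 -0.875]
[431.807  42.992 120.319]
[[ 0.114 -0.815  0.568]
 [-0.08   0.562  0.823]
 [-0.99  -0.139 -0.001]]
(44, 32, 52) [[448.284 330.615]]
(44, -32, 52) [[362.633 330.738]]
(36, 32, 52) [[448.784 321.845]]
(36, -32, 52) [[362.059 321.976]]
(-44, 23, 50) [[440.315 219.271]]
(-44, -23, 50) [[369.669 219.446]]
{'dx': 0.025, 'dy': 0.002, 'wx': -0.01} 
{'dx': 0.025, 'dy': 0.002} 
{'dx': 0.024, 'dy': 0.002, 'wx': -0.01} 
{'dx': 0.025, 'dy': 0.002, 'wy': -0.01} 
{'dx': 0.024, 'dy': 0.002, 'wx': -0.01} ---
{'dx': 0.025, 'dy': 0.002, 'wy': -0.01} 
end [437.1  39.2   9.1]
[[ 0.115 -0.817  0.565]
 [-0.078  0.56   0.825]
 [-0.99  -0.139  0.   ]]
```

View pics/w2b.png

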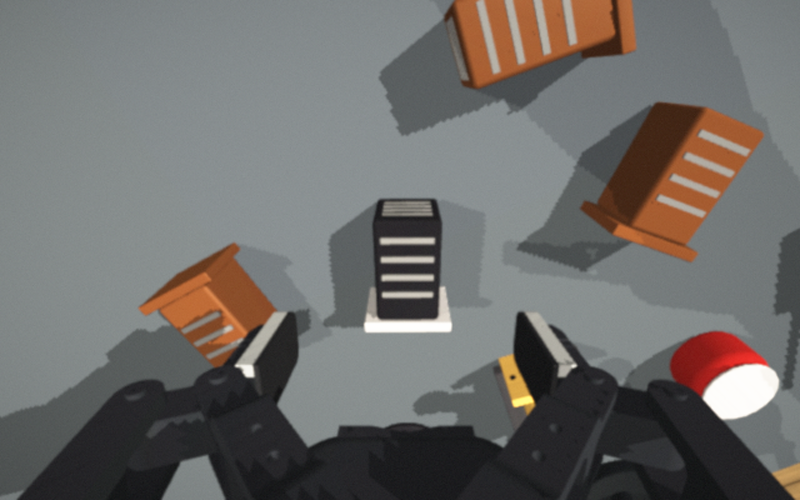

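The wrist view shows the box at (365–451, 200–330), within 2 px of my prediction and centred between the fingers. Descending and gripping.

Call:
servo_tool:
  rows:
    - {"dx":0.025,"dy":0.002,"dz":0,"wx":0,"wy":0,"wz":0,"fingers":0}
    - {"dx":0.025,"dy":0.002,"dz":0.001,"wx":0,"wy":0,"wz":0,"fingers":0}
    - {"dx":0.024,"dy":0.002,"dz":0,"wx":0,"wy":0,"wz":0,"fingers":0}
    - {"dx":0.025,"dy":0.002,"dz":0,"wx":0,"wy":0,"wz":0,"fingers":0}
    - {"dx":0.024,"dy":0.002,"dz":0,"wx":0,"wy":0,"wz":0,"fingers":0}

```text
clock: 8.32
eef_pos: [437.9, 40.5, 27.9]
tool_rot: [-1.572, 1.429, -0.607]
force: [0.1, -0.2, -0.4]
width: 85.5
```

Call:
servo_tool:
  rows:
    - {"dx":0.025,"dy":0.002,"dz":0,"wx":0,"wy":0,"wz":0,"fingers":0}
    - {"dx":0,"dy":0,"dz":0,"wx":0,"wy":0,"wz":0,"fingers":0}
    - {"dx":0,"dy":0,"dz":0,"wx":0,"wy":0,"wz":0,"fingers":1}
    - {"dx":0,"dy":0,"dz":0,"wx":0,"wy":0,"wz":0,"fingers":1}
    - {"dx":0,"dy":0,"dz":0,"wx":0,"wy":0,"wz":0,"fingers":1}

```text
clock: 8.95
eef_pos: [438.5, 40.2, 10.6]
tool_rot: [-1.568, 1.429, -0.601]
force: [-1.6, -0.2, 7.5]
width: 44.2
```

Call:
servo_tool:
  rows:
    - {"dx":0,"dy":0,"dz":0,"wx":0,"wy":0,"wz":0,"fingers":1}
    - {"dx":0,"dy":0,"dz":0,"wx":0,"wy":0,"wz":0,"fingers":1}

```text
clock: 9.2
eef_pos: [438.5, 40.2, 10.6]
tool_rot: [-1.568, 1.429, -0.6]
force: [-1.7, -0.5, 7.5]
width: 44.6
```

Run:
```python
from h import *
np.set_printoptions(precision=3,suppress=True)
s=ctrl.read_state();print(s['qpos'],s['clock'],s['force'],s['width'])
p,R=pose();print(p);print(R)
i=info('wrist'); im=save('w3','wrist'); np.savez('w3.npz',f=i[0],cx=i[1],cy=i[2],k=i[3],R=i[4],t=i[5])
cv2.imwrite('pics/w3b.png',cv2.resize(im[:,:,::-1],(800,500),interpolation=cv2.INTER_CUBIC))
im=save('t3','top');cv2.imwrite('pics/t3b.png',cv2.resize(im[150:270,270:430,::-1],(800,600),interpolation=cv2.INTER_CUBIC))
```

```text
[ 0.152  0.771 -0.587  2.327  1.512  0.506 -0.785] 9.2 [-1.697 -0.451  7.495] 44.5579360116882
[438.517  40.214  10.584]
[[ 0.117 -0.815  0.567]
 [-0.08   0.562  0.823]
 [-0.99  -0.142  0.   ]]
```

View pics/w3b.png

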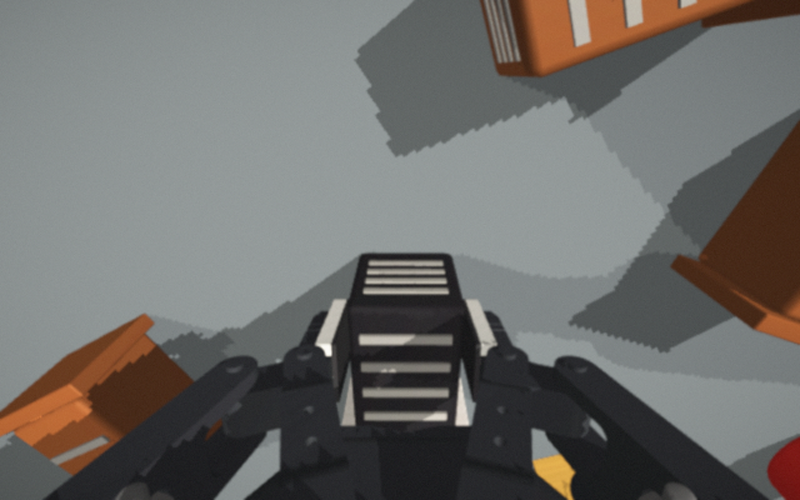

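View pics/t3b.png

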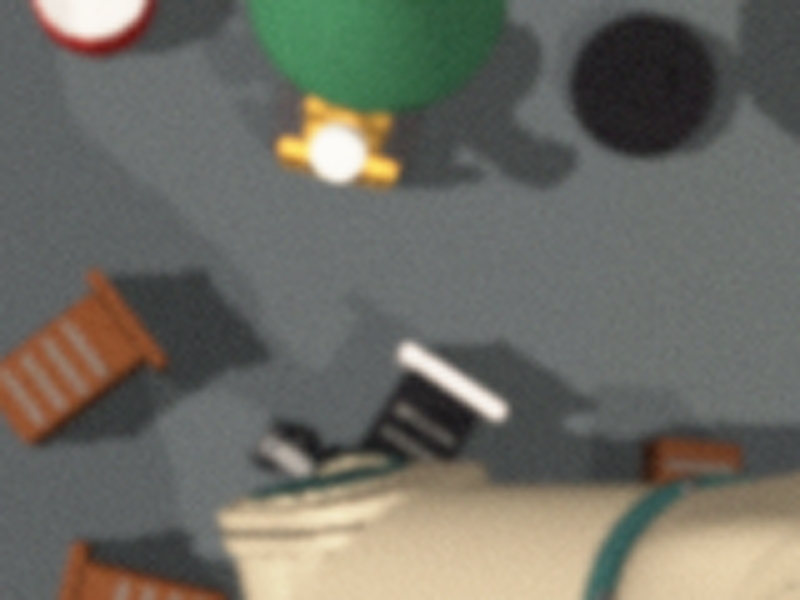

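Run:
```python
from h import *
np.set_printoptions(precision=3,suppress=True)
d=np.radians
T4=lambda x,y:(270+x/5,150+y/5)
for q in [(408,341),(509,406)]: print(onz('top',T4(*q),52))
for q in [(277,152),(397,183),(338,153)]: print(onz('top',T4(*q),52),onz('top',T4(*q),112))
p,R=pose();t=d(8.15)
plan(p,R,[(p+[0,0,3.5],R,2),((490,75,14),tool(d(-15),t,-1),7),((531,80.7,14),tool(d(-13.4),t,-1),4)])
```

```text
[513.806  25.177  52.   ]
[477.816 -27.8    52.   ]
[617.957  93.183  52.   ] [608.36   93.437 112.   ]
[599.533  28.676  52.   ] [590.868  32.193 112.   ]
[616.661  60.154  52.   ] [607.129  62.079 112.   ]
{'dx': -0.002} 
{'dx': -0.003, 'dy': -0.001} 
{'dx': 0.001, 'dy': -0.004, 'dz': 0.011, 'wx': -0.46, 'wy': -0.07} 
{'dx': 0.001, 'dy': -0.005, 'dz': 0.011, 'wx': -0.46, 'wy': -0.06} 
{'dx': 0.001, 'dy': -0.005, 'dz': 0.011, 'wx': -0.46, 'wy': -0.07} ---
{'dx': 0.001, 'dy': -0.006, 'dz': 0.01, 'wx': -0.46, 'wy': -0.06} 
{'dx': 0.001, 'dy': -0.006, 'dz': 0.01, 'wx': -0.46, 'wy': -0.07} 
{'dx': 0.001, 'dy': -0.007, 'dz': 0.009, 'wx': -0.46, 'wy': -0.06} 
{'dy': -0.007, 'dz': 0.01, 'wx': -0.47, 'wy': -0.07} 
{'dx': 0.002, 'dy': -0.013, 'dz': 0.005, 'wx': -0.07, 'wy': -0.01} ---
{'dx': 0.002, 'dy': -0.012, 'dz': 0.005, 'wx': -0.06, 'wy': -0.01} 
{'dx': 0.002, 'dy': -0.013, 'dz': 0.005, 'wx': -0.07, 'wy': -0.01} 
{'dx': 0.002, 'dy': -0.013, 'dz': 0.006, 'wx': -0.06, 'wy': -0.01} 
end [531.4  81.   13.7]
[[ 0.138 -0.963  0.232]
 [-0.033  0.23   0.973]
 [-0.99  -0.142  0.   ]]
```

Call:
servo_tool:
  rows:
    - {"dx":-0.002,"dy":0,"dz":0,"wx":0,"wy":0,"wz":0,"fingers":1}
    - {"dx":-0.003,"dy":-0.001,"dz":0,"wx":0,"wy":0,"wz":0,"fingers":1}
    - {"dx":0.001,"dy":-0.004,"dz":0.011,"wx":-0.46,"wy":-0.07,"wz":0,"fingers":1}
    - {"dx":0.001,"dy":-0.005,"dz":0.011,"wx":-0.46,"wy":-0.06,"wz":0,"fingers":1}
    - {"dx":0.001,"dy":-0.005,"dz":0.011,"wx":-0.46,"wy":-0.07,"wz":0,"fingers":1}

```text
clock: 9.93
eef_pos: [460.4, 55.6, 12.6]
tool_rot: [-1.572, 1.431, -0.456]
force: [-0.5, -0.3, -2.9]
width: 44.4
```

Call:
servo_tool:
  rows:
    - {"dx":0.001,"dy":-0.006,"dz":0.01,"wx":-0.46,"wy":-0.06,"wz":0,"fingers":1}
    - {"dx":0.001,"dy":-0.006,"dz":0.01,"wx":-0.46,"wy":-0.07,"wz":0,"fingers":1}
    - {"dx":0.001,"dy":-0.007,"dz":0.009,"wx":-0.46,"wy":-0.06,"wz":0,"fingers":1}
    - {"dx":0,"dy":-0.007,"dz":0.01,"wx":-0.47,"wy":-0.07,"wz":0,"fingers":1}
    - {"dx":0.002,"dy":-0.013,"dz":0.005,"wx":-0.07,"wy":-0.01,"wz":0,"fingers":1}

```text
clock: 10.55
eef_pos: [499.6, 76.5, 12.9]
tool_rot: [-1.574, 1.431, -0.256]
force: [0.1, 0.0, -4.1]
width: 44.2
```

Call:
servo_tool:
  rows:
    - {"dx":0.002,"dy":-0.012,"dz":0.005,"wx":-0.06,"wy":-0.01,"wz":0,"fingers":1}
    - {"dx":0.002,"dy":-0.013,"dz":0.005,"wx":-0.07,"wy":-0.01,"wz":0,"fingers":1}
    - {"dx":0.002,"dy":-0.013,"dz":0.006,"wx":-0.06,"wy":-0.01,"wz":0,"fingers":1}
    - {"dx":0,"dy":0,"dz":0,"wx":0,"wy":0,"wz":0,"fingers":1}

```text
clock: 11.05
eef_pos: [531.2, 80.9, 12.4]
tool_rot: [-1.568, 1.43, -0.232]
force: [0.0, -0.0, -3.8]
width: 44.6
```

Run:
```python
from h import *
np.set_printoptions(precision=3,suppress=True)
s=ctrl.read_state();print(s['qpos'],s['clock'],s['force'],s['width'])
p,R=pose();print(p);print(R)
im=save('s4','scene');cv2.imwrite('pics/s4b.png',cv2.resize(im[180:300,230:390,::-1],(800,600),interpolation=cv2.INTER_CUBIC))
im=save('t4','top');cv2.imwrite('pics/t4b.png',cv2.resize(im[150:240,290:410,::-1],(800,600),interpolation=cv2.INTER_CUBIC))
```

```text
[ 0.182  0.831 -0.658  2.094  1.26   0.566 -0.102] 11.05 [ 0.027 -0.042 -3.836] 44.589717723573415
[531.222  80.889  12.375]
[[ 0.136 -0.963  0.233]
 [-0.032  0.23   0.973]
 [-0.99  -0.14   0.   ]]
```

View pics/s4b.png

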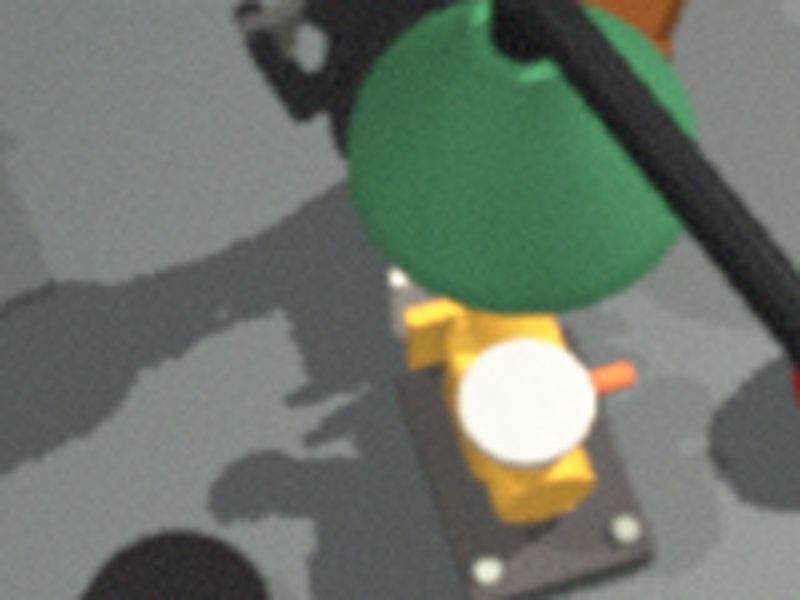

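View pics/t4b.png

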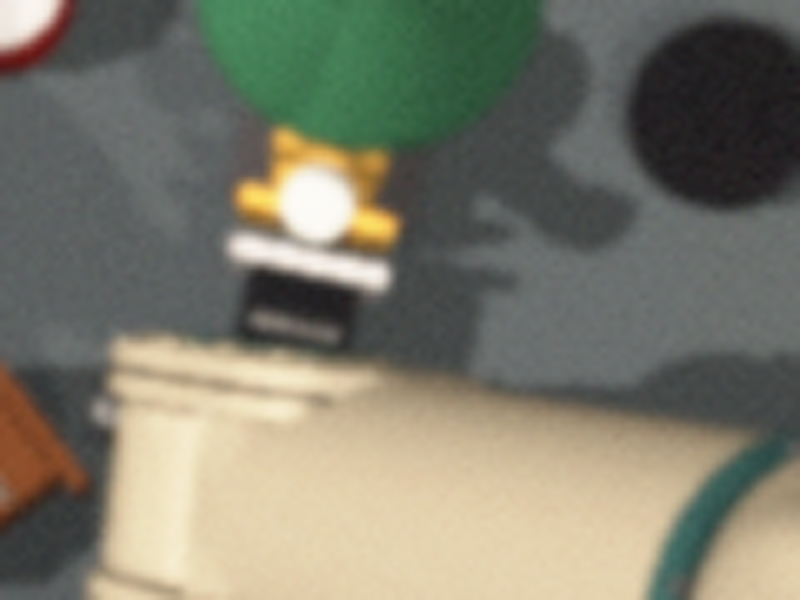

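The scene view shows the silver flange edge at (400,285) in the crop, just short of the brass one. The top view shows brass at (236–400, ~210) and silver at (228–391, ~260), parallel and lined up laterally. I'll refine the yaw by mask.

```bash
cat > m.py <<'E'
from h import *
def meas(fn,ext=True):
    im=cv2.imread(fn);hsv=cv2.cvtColor(im,cv2.COLOR_BGR2HSV)
    I=info('top')
    # unproject pixel masks to z=52 world, rotate to yaw frame
    roi=np.zeros(im.shape[:2],bool);roi[170:205,318:356]=True
    g=roi&(hsv[...,0]>12)&(hsv[...,0]<35)&(hsv[...,1]>120)&(hsv[...,2]>90)
    w=roi&(hsv[...,1]<50)&(hsv[...,2]>165)
    def pts(m): 
        v,u=np.nonzero(m);return np.array([onz('',(a,b),52,I)[:2] for a,b in zip(u,v)])
    return pts(g),pts(w)
if __name__=='__main__':
    import sys
    np.set_printoptions(precision=1,suppress=True)
    for P in meas(sys.argv[1]):
        y=np.radians(-13.4);L=(P-[609.5,62])@np.array([[np.cos(y),-np.sin(y)],[np.sin(y),np.cos(y)]])
        # columns by local y: x extents
        for a in range(-40,41,5):
            s=L[(L[:,1]>=a)&(L[:,1]<a+5)]
            if len(s):print(a,len(s),s[:,0].min(),s[:,0].max(),s[:,0].mean())
        print('y',L[:,1].min(),L[:,1].max())
E
python3 m.py pics/t4.png
```

```text
-35 6 -1.162377132017973 10.114007723146532 4.12266870250432
-30 12 -4.97073811794924 11.659139955453583 3.2254793452532735
-25 20 -3.431963863667717 33.153263051564565 12.818501270682129
-20 26 -3.9993936124809824 32.58481989568787 15.202534435402153
-15 11 -4.566837412568618 31.44791979523454 20.971627125749645
-10 4 24.929911695567043 30.31099854502601 27.47800741856606
-5 5 26.482966134718602 32.43509641523694 29.940237293494885
0 4 28.03707932809905 31.297981560338084 29.66751122908533
5 6 26.90007472966211 32.85450380597134 29.877017255802162
10 7 23.0724035254783 31.717181154878883 27.93020374714236
15 18 -3.352023346962588 33.84335506879575 18.926361826576183
20 22 -3.919895624113253 32.70583765574299 14.116026492329059
25 10 -2.3780346045489114 11.59925080969519 4.607776730877692
30 6 -0.2670641080276546 11.030929764745647 5.0961718772201
y -32.77545246378691 34.16135582951686
-35 3 -17.751428672944915 -12.416289699196875 -15.084084157872525
-30 7 -18.885270035414834 -10.313843084193588 -15.131617290524781
-25 7 -20.01917956812967 -10.881008373085887 -15.72232823371479
-20 7 -18.48673200118406 -9.912035893226845 -14.40755368294259
-15 11 -19.05382577475759 14.184475963656261 -5.65928662725642
-10 24 -19.620938014641332 18.986256389772887 0.6109282744153962
-5 28 -18.654983728444016 21.10498846889744 0.6850503374637323
0 30 -19.789528904277756 22.656613404782046 1.7008768233225136
5 27 -18.255684587636498 21.519911524310693 1.6643490835085313
10 20 -18.823099288479806 17.695332325702157 0.011062748735725414
15 9 -19.39053489429579 8.50396031808561 -10.1181862995235
20 7 -18.423491393183017 -9.839132480027974 -14.664205696895165
25 7 -19.55869439521842 -10.406904558905168 -15.25540976572923
30 4 -17.45569349760417 -11.54250917234828 -14.499458219529192
y -31.40203665071458 32.7765356905563
```

Call:
servo_tool:
  rows:
    - {"dx":0.001,"dy":-0.006,"dz":0,"wx":0,"wy":0,"wz":0,"fingers":1}
    - {"dx":0.001,"dy":-0.005,"dz":0,"wx":0,"wy":0,"wz":0,"fingers":1}
    - {"dx":0.001,"dy":0,"dz":0,"wx":0,"wy":0,"wz":0,"fingers":1}

```text
clock: 11.52
eef_pos: [539.6, 78.8, 11.5]
tool_rot: [-1.569, 1.43, -0.232]
force: [0.1, -0.4, -3.9]
width: 44.4
```

Call:
servo_tool:
  rows:
    - {"dx":0,"dy":-0.002,"dz":0,"wx":0,"wy":0,"wz":0,"fingers":1}
    - {"dx":0,"dy":0,"dz":0,"wx":0,"wy":0,"wz":0,"fingers":1}

```text
clock: 11.78
eef_pos: [540.7, 78.7, 11.7]
tool_rot: [-1.569, 1.43, -0.232]
force: [-0.0, -0.2, -4.0]
width: 44.2
```

Call:
servo_tool:
  rows:
    - {"dx":0,"dy":-0.002,"dz":0,"wx":0,"wy":0,"wz":0,"fingers":1}
    - {"dx":0,"dy":0,"dz":0,"wx":0,"wy":0,"wz":0,"fingers":1}

```text
clock: 12.02
eef_pos: [542.2, 78.4, 12.0]
tool_rot: [-1.569, 1.43, -0.232]
force: [-0.0, 0.9, -3.8]
width: 44.8
```

Call:
servo_tool:
  rows:
    - {"dx":0.001,"dy":-0.002,"dz":0,"wx":0,"wy":0,"wz":0,"fingers":1}
    - {"dx":0,"dy":0,"dz":0,"wx":0,"wy":0,"wz":0,"fingers":1}

```text
clock: 12.28
eef_pos: [542.9, 78.3, 11.1]
tool_rot: [-1.569, 1.431, -0.232]
force: [-2.7, 0.7, -2.2]
width: 44.1
```

Call:
servo_tool:
  rows:
    - {"dx":0,"dy":-0.002,"dz":0,"wx":0,"wy":0,"wz":0,"fingers":1}
    - {"dx":0,"dy":0,"dz":0,"wx":0,"wy":0,"wz":0,"fingers":1}

```text
clock: 12.52
eef_pos: [542.9, 78.3, 11.1]
tool_rot: [-1.57, 1.434, -0.232]
force: [-6.3, 1.0, -1.8]
width: 44.7
```

Call:
servo_tool:
  rows:
    - {"dx":0.001,"dy":0,"dz":0,"wx":0,"wy":0,"wz":0,"fingers":1}
    - {"dx":0,"dy":-0.002,"dz":0,"wx":0,"wy":0,"wz":0,"fingers":1}
    - {"dx":0,"dy":0,"dz":0,"wx":0,"wy":0,"wz":0,"fingers":1}

```text
clock: 12.9
eef_pos: [542.8, 78.3, 10.6]
tool_rot: [-1.572, 1.436, -0.234]
force: [-10.9, 1.5, 3.6]
width: 44.4
```

```bash
python3 - <<'E'
from h import *
np.set_printoptions(precision=3,suppress=True)
s=ctrl.read_state();print(s['qpos'],s['clock'],s['force'],s['torque'],s['width'])
im=save('t5','top');cv2.imwrite('pics/t5b.png',cv2.resize(im[150:240,290:410,::-1],(800,600),interpolation=cv2.INTER_CUBIC))
E
python3 m.py pics/t5.png | tail -16
```

```text
[ 0.197  0.846 -0.668  2.06   1.228  0.584 -0.047] 12.9 [-10.864   1.524   3.648] [ 0.478  2.218 -0.327] 44.353278162341645
y -32.21660975859975 32.08694574306302
-35 2 -3.8361309801675265 -1.162377132017973 -2.4992540560927496
-30 6 -7.642969869210298 -1.7297548003586558 -4.686629217155149
-25 7 -8.210214211406777 0.37781283984280917 -3.708863320319381
-20 5 -7.240117113164419 -0.7571644921719111 -3.998819682849298
-15 10 -5.134295676355624 14.184475963656261 2.4346613723729855
-10 23 -56.44329995820342 18.986256389772887 -3.703449954887208
-5 28 -57.575908976162566 21.10498846889744 -9.265358601565955
0 27 -58.14225756228686 22.656613404782046 -4.515670823054356
5 22 -57.19185967959908 21.519911524310693 1.4746008809031885
10 16 -4.892967687544276 17.695332325702157 5.724047239509467
15 8 -6.028519112190061 8.50396031808561 -0.5100066352108334
20 6 -7.164143095283684 -1.2420984136969424 -4.203383740175765
25 7 -8.299842938799753 0.30099885058134035 -4.533458228827564
30 4 -6.1915680112531435 -0.2670641080276546 -2.7019550676647586
y -31.250057603499332 33.00821846410115
```

View pics/t5b.png

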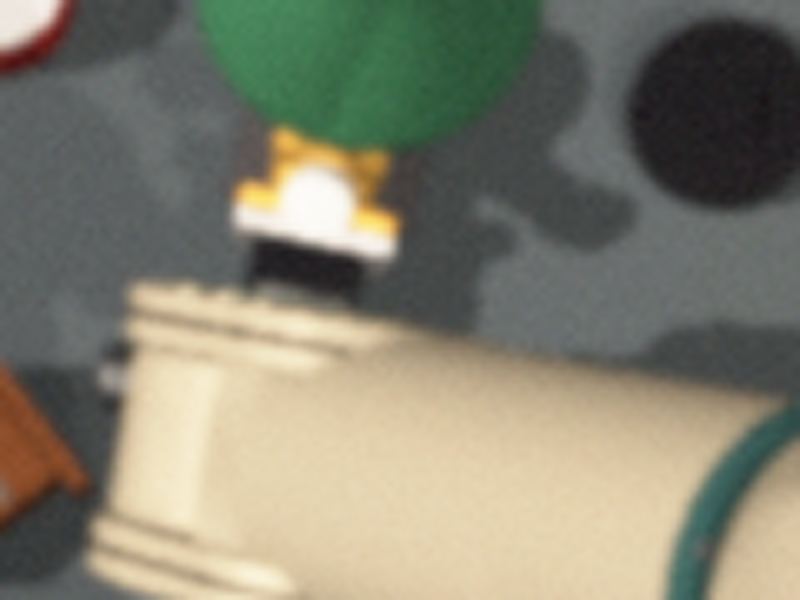

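The top view shows the silver flange butted on the brass one with no visible gap and the ends lined up; contact force is 11 N. Releasing and retreating.

Call:
servo_tool:
  rows:
    - {"dx":0,"dy":0,"dz":0,"wx":0,"wy":0,"wz":0,"fingers":0.3}
    - {"dx":0,"dy":0,"dz":0,"wx":0,"wy":0,"wz":0,"fingers":0.3}
    - {"dx":0,"dy":0,"dz":0,"wx":0,"wy":0,"wz":0,"fingers":0.1}
    - {"dx":0,"dy":0,"dz":0,"wx":0,"wy":0,"wz":0,"fingers":0.1}

```text
clock: 13.45
eef_pos: [547.1, 77.2, 11.2]
tool_rot: [-1.568, 1.429, -0.231]
force: [0.1, 0.1, 1.0]
width: 77.2
```

Call:
servo_tool:
  rows:
    - {"dx":-0.02,"dy":0,"dz":0,"wx":0,"wy":0,"wz":0,"fingers":0.1}
    - {"dx":-0.03,"dy":0,"dz":0,"wx":0,"wy":0,"wz":0,"fingers":0.1}
    - {"dx":-0.03,"dy":0,"dz":0,"wx":0,"wy":0,"wz":0,"fingers":0.1}
    - {"dx":-0.03,"dy":0.02,"dz":0,"wx":0,"wy":0,"wz":0,"fingers":0.1}
    - {"dx":-0.03,"dy":0.03,"dz":0,"wx":0,"wy":0,"wz":0,"fingers":0.1}

```text
clock: 14.08
eef_pos: [496.3, 89.3, 110.5]
tool_rot: [-1.565, 1.429, -0.229]
force: [0.3, 0.5, 0.4]
width: 76.9
```

```bash
python3 - <<'E'
from h import *
np.set_printoptions(precision=3,suppress=True)
d=np.radians
s=ctrl.read_state();print(s['qpos'],s['clock'],s['force'],s['width'],s['eef_pos'])
im=save('t6','top');cv2.imwrite('pics/t6b.png',cv2.resize(im[150:240,290:410,::-1],(800,600),interpolation=cv2.INTER_CUBIC))
im=save('w6','wrist')
p,R=pose()
yaw=d(-13.4);a=np.array([-np.sin(d(34))*np.cos(yaw),-np.sin(d(34))*np.sin(yaw),np.cos(d(34))])
k=np.array([606,63,112.]);print(a,k+50*a)
plan(p,R,[(k+60*a,tool(yaw,d(34),-1),7)])
E
python3 m.py pics/t6.png | tail -16
```

```text
[ 0.272  0.649 -0.829  2.125  0.987  0.673  0.086] 14.075 [0.3   0.523 0.445] 76.88683668118736 [496.339  89.304 110.503]
[-0.544  0.13   0.829] [578.802  69.48  153.452]
{'dx': -0.007, 'dy': -0.017, 'wz': -0.62} 
{'dx': -0.006, 'dy': -0.017, 'wz': -0.61} 
{'dx': -0.005, 'dy': -0.017, 'wz': -0.62} 
{'dx': -0.004, 'dy': -0.018, 'wx': 0.01, 'wz': -0.61} 
{'dx': -0.003, 'dy': -0.018, 'wy': 0.01, 'wz': -0.62} ---
{'dx': -0.002, 'dy': -0.018, 'dz': -0.001, 'wx': 0.01, 'wz': -0.61} 
{'dx': -0.001, 'dy': -0.018, 'wy': 0.01, 'wz': -0.62} 
end [573.4  71.  161.9]
[[ 0.544 -0.807  0.232]
 [-0.13   0.192  0.973]
 [-0.829 -0.559 -0.   ]]
y -32.21660975859975 34.16135582951686
-35 2 -3.8361309801675265 -1.162377132017973 -2.4992540560927496
-30 6 -7.642969869210298 -1.7297548003586558 -4.686629217155149
-25 7 -8.210214211406777 0.37781283984280917 -3.708863320319381
-20 5 -7.240117113164419 -0.7571644921719111 -3.998819682849298
-15 12 -7.807498583589763 14.184475963656261 1.8899220924563487
-10 19 -6.269257244662676 18.986256389772887 5.7745955628148735
-5 20 -7.40428161658541 21.10498846889744 6.6490516458434765
0 22 -7.971818384874497 22.656613404782046 7.636010354327124
5 20 -7.000557858520695 21.519911524310693 7.312921611972682
10 17 -7.568236055104722 17.695332325702157 4.94214822217922
15 9 -6.028519112190061 8.50396031808561 -0.16744143439625642
20 6 -7.164143095283684 -1.2420984136969424 -4.203383740175765
25 7 -8.299842938799753 0.30099885058134035 -4.533458228827564
30 4 -6.1915680112531435 -0.2670641080276546 -2.7019550676647586
y -31.250057603499332 33.00821846410115
```

View pics/t6b.png

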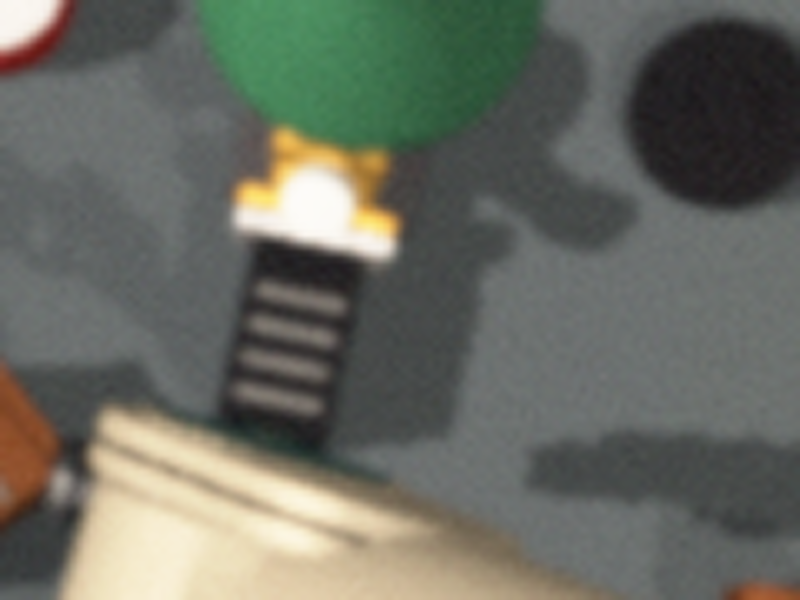

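View pics/w6.png

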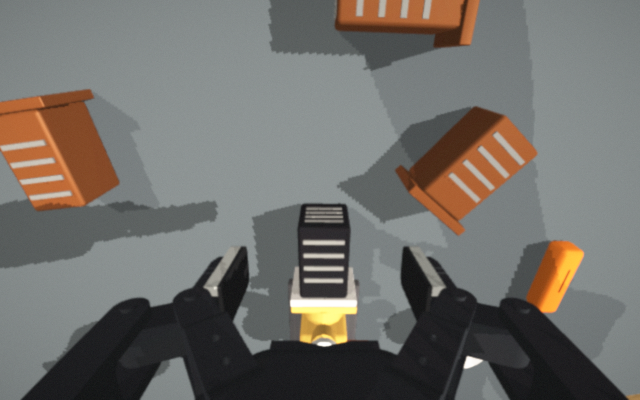

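Both views show the box standing closed against the carb, with the flange ends lined up (crop 232–398 silver, 236–400 brass). On to the knob, fingers shut.

Call:
servo_tool:
  rows:
    - {"dx":-0.012,"dy":-0.01,"dz":0,"wx":0,"wy":0,"wz":-0.6,"fingers":1}
    - {"dx":-0.006,"dy":-0.017,"dz":0,"wx":0,"wy":0,"wz":-0.62,"fingers":1}
    - {"dx":-0.005,"dy":-0.017,"dz":0,"wx":0,"wy":0,"wz":-0.62,"fingers":1}
    - {"dx":-0.004,"dy":-0.018,"dz":0,"wx":0.01,"wy":0,"wz":-0.62,"fingers":1}
    - {"dx":-0.003,"dy":-0.018,"dz":0,"wx":0,"wy":0.01,"wz":-0.62,"fingers":1}

```text
clock: 14.8
eef_pos: [548.3, 76.9, 148.4]
tool_rot: [-1.571, 1.105, -0.236]
force: [-0.0, 0.3, 0.1]
width: 0.1
```

Run:
```python
from h import *
np.set_printoptions(precision=3,suppress=True)
d=np.radians
s=ctrl.read_state();print(s['qpos'],s['clock'],s['force'],s['width'],s['eef_pos'])
p,R=pose();print(R)
yaw=d(-13.4);a=np.array([-np.sin(d(34))*np.cos(yaw),-np.sin(d(34))*np.sin(yaw),np.cos(d(34))])
k=np.array([606,63,112.])
plan(p,R,[(k+40*a,tool(yaw,d(34),-1),4)])
```

```text
[ 0.09   0.532 -0.636  2.262  1.543  0.581 -0.494] 14.8 [-0.024  0.272  0.128] 0.09324116940384361 [548.27   76.868 148.408]
[[ 0.437 -0.869  0.233]
 [-0.105  0.208  0.972]
 [-0.894 -0.449 -0.   ]]
{'dx': 0.007, 'dy': -0.011, 'wz': -0.3} 
{'dx': 0.007, 'dy': -0.01, 'wz': -0.31} 
{'dx': 0.007, 'dy': -0.01, 'wx': -0.01, 'wz': -0.3} 
{'dx': 0.007, 'dy': -0.01, 'wy': -0.01, 'wz': -0.31} 
end [584.3  68.2 145.2]
[[ 0.544 -0.806  0.232]
 [-0.129  0.192  0.973]
 [-0.829 -0.559  0.   ]]
```

Call:
servo_tool:
  rows:
    - {"dx":0.007,"dy":-0.011,"dz":0,"wx":0,"wy":0,"wz":-0.3,"fingers":1}
    - {"dx":0.007,"dy":-0.01,"dz":0,"wx":0,"wy":0,"wz":-0.31,"fingers":1}
    - {"dx":0.007,"dy":-0.01,"dz":0,"wx":0,"wy":0,"wz":-0.3,"fingers":1}
    - {"dx":0.007,"dy":-0.01,"dz":0,"wx":-0.01,"wy":-0.01,"wz":-0.31,"fingers":1}
    - {"dx":0,"dy":0,"dz":0,"wx":0,"wy":0,"wz":0,"fingers":1}

```text
clock: 15.42
eef_pos: [583.4, 68.3, 144.0]
tool_rot: [-1.572, 0.981, -0.235]
force: [-0.6, 0.8, -0.2]
width: 0.0
```

Run:
```python
from h import *
np.set_printoptions(precision=3,suppress=True)
d=np.radians
s=ctrl.read_state();print(s['qpos'],s['clock'],s['force'],s['width'],s['eef_pos'])
p,R=pose();print(R)
k=np.array([606,63,112.]);print('knob in tool',R.T@(k-p))
i=info('wrist');im=save('w7','wrist');print(proj('',k,i))
cv2.imwrite('pics/w7b.png',cv2.resize(im[200:350,220:420,::-1],(800,600),interpolation=cv2.INTER_CUBIC))
im=save('t7','top');cv2.imwrite('pics/t7b.png',cv2.resize(im[150:240,290:410,::-1],(800,600),interpolation=cv2.INTER_CUBIC))
```

```text
[ 0.075  0.593 -0.632  2.294  1.841  0.692 -0.769] 15.425 [-0.644  0.755 -0.24 ] 0.02359915656756079 [583.364  68.265 143.989]
[[ 0.541 -0.809  0.232]
 [-0.129  0.192  0.973]
 [-0.831 -0.556 -0.001]]
knob in tool [39.51  -1.535  0.139]
[[323.306 213.819]]
```

View pics/w7b.png

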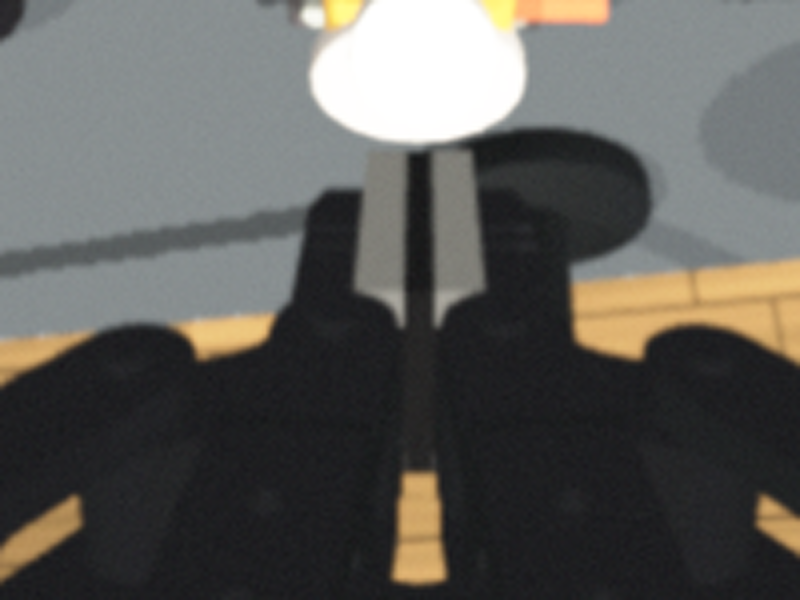

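View pics/t7b.png

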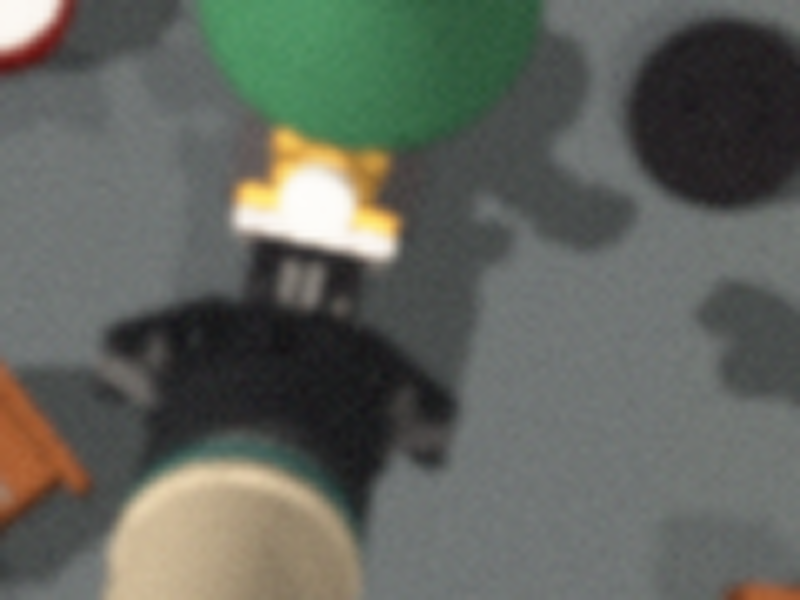

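The wrist view shows the knob at about (324,218), straight ahead of the shut fingertips. The lamp shade is clear of the gripper in the top view. Pressing along the knob axis.

Call:
servo_tool:
  rows:
    - {"dx":0.016,"dy":-0.002,"dz":0,"wx":0,"wy":0,"wz":0,"fingers":1}
    - {"dx":0.016,"dy":0,"dz":0,"wx":0,"wy":0,"wz":0,"fingers":1}
    - {"dx":0.012,"dy":0,"dz":0,"wx":0,"wy":0,"wz":0,"fingers":1}
    - {"dx":0,"dy":0,"dz":0,"wx":0,"wy":0,"wz":0,"fingers":1}

```text
clock: 16.02
eef_pos: [602.2, 63.6, 117.2]
tool_rot: [-1.572, 0.981, -0.235]
force: [0.6, 0.7, -0.5]
width: -0.5
```

Call:
servo_tool:
  rows:
    - {"dx":0.006,"dy":0,"dz":0,"wx":0,"wy":0,"wz":0,"fingers":1}
    - {"dx":0.006,"dy":0,"dz":0,"wx":0,"wy":0,"wz":0,"fingers":1}
    - {"dx":0,"dy":0,"dz":0,"wx":0,"wy":0,"wz":0,"fingers":1}

```text
clock: 16.4
eef_pos: [607.2, 62.7, 110.7]
tool_rot: [-1.571, 0.98, -0.234]
force: [-0.5, -0.8, -0.5]
width: 0.2
```

Call:
servo_tool:
  rows:
    - {"dx":0.005,"dy":0,"dz":0,"wx":0,"wy":0,"wz":0,"fingers":1}
    - {"dx":0.004,"dy":0,"dz":0,"wx":0,"wy":0,"wz":0,"fingers":1}
    - {"dx":0,"dy":0,"dz":0,"wx":0,"wy":0,"wz":0,"fingers":1}

```text
clock: 16.77
eef_pos: [610.9, 61.8, 105.0]
tool_rot: [-1.571, 0.98, -0.234]
force: [-0.5, -0.3, 0.1]
width: -0.1
```

Run:
```python
from h import *
np.set_printoptions(precision=3,suppress=True)
s=ctrl.read_state();print(s['qpos'],s['clock'],s['force'],s['width'],s['eef_pos'])
i=info('wrist');im=save('w8','wrist');p,R=pose();print(proj('',p,i))
cv2.imwrite('pics/w8b.png',cv2.resize(im[150:300,220:420,::-1],(800,600),interpolation=cv2.INTER_CUBIC))
im=save('t8','top');cv2.imwrite('pics/t8b.png',cv2.resize(im[150:240,290:410,::-1],(800,600),interpolation=cv2.INTER_CUBIC))
```

```text
[ 0.091  0.703 -0.618  2.257  1.955  0.732 -0.824] 16.775 [-0.47  -0.299  0.119] -0.12949686540687658 [610.86   61.809 105.033]
[[322.999 233.799]]
```

View pics/w8b.png

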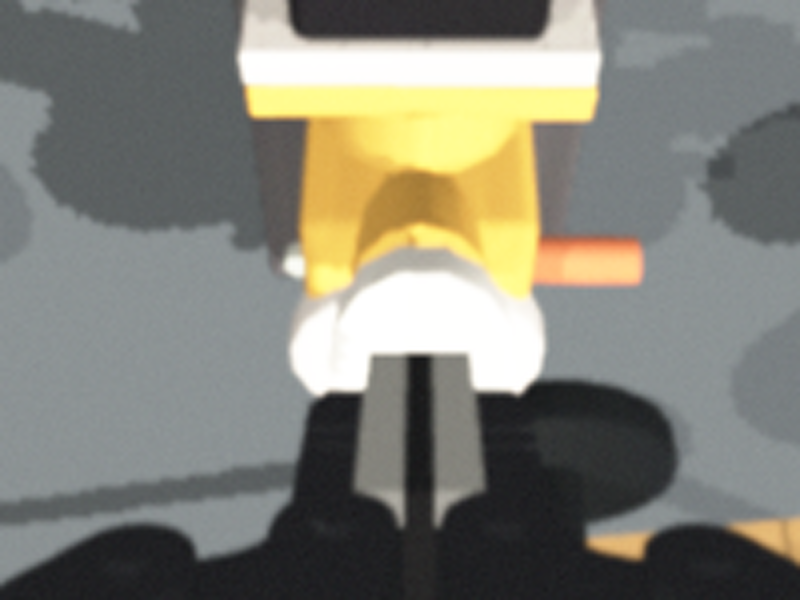

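View pics/t8b.png

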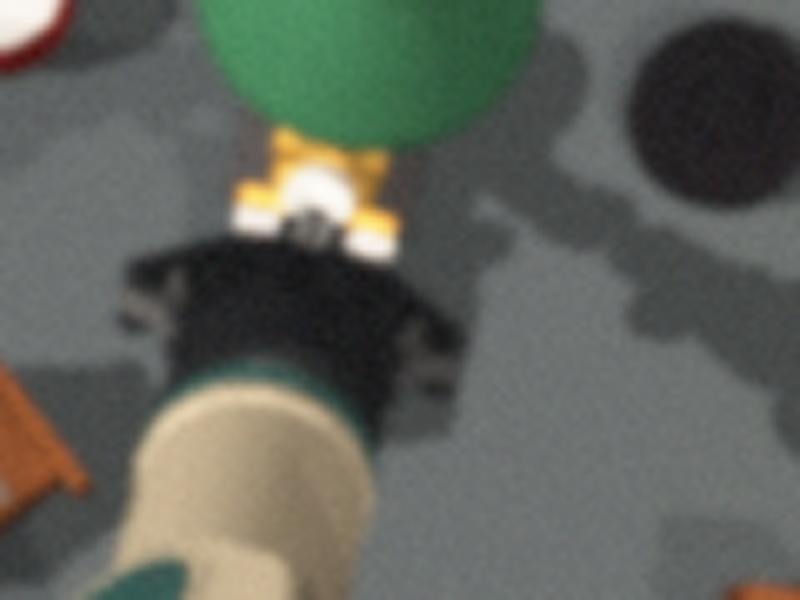

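Run:
```python
from h import *
np.set_printoptions(precision=1,suppress=True)
I1=load('w1.npz');i=info('wrist');p,R=pose()
r1=ray('',(140+150/5.714,60+370/5.714),I1)
r8=ray('',(324.5,150+317/4),i)
rt=ray('top',(290+318/6.667,150+202/6.667))
for rs in [(r1,r8),(r1,r8,rt),(r8,rt),(r1,rt)]:
    k=tri(rs);print(k,'in tool',R.T@(k-p))
im=cv2.imread('pics/w1.png')
# predicted knob disc outline projected in w8 for candidate
yaw=np.radians(-13.4);ax=tool(yaw,np.radians(34),-1)
im8=cv2.imread('pics/w8.png')
for k,c in [((604.6,63.2,112),(0,0,255)),((600,64,100),(255,0,0))]:
    th=np.linspace(0,2*np.pi,60)
    P=np.array([np.array(k)+14*(np.cos(t)*ax[:,1]+np.sin(t)*ax[:,2]) for t in th])
    for J,img in [(i,im8),(I1,im)]:
        for a in proj('',P,J): 
            if 0<a[1]<399: img[int(round(a[1])),int(round(a[0]))]=c
cv2.imwrite('pics/ov8.png',cv2.resize(im8[150:300,220:420],(800,600),interpolation=cv2.INTER_NEAREST))
cv2.imwrite('pics/ov1.png',cv2.resize(im[90:165,120:220],(800,600),interpolation=cv2.INTER_NEAREST))
```

```text
[608.8  64.8 105. ] in tool [-1.3  2.3  2.4]
[608.7  63.7 105.5] in tool [-1.5  1.9  1.2]
[609.6  62.3 102.8] in tool [1.3 2.4 0.1]
[607.   62.3 113.5] in tool [-9.  -1.4 -0.5]
```

View pics/ov8.png

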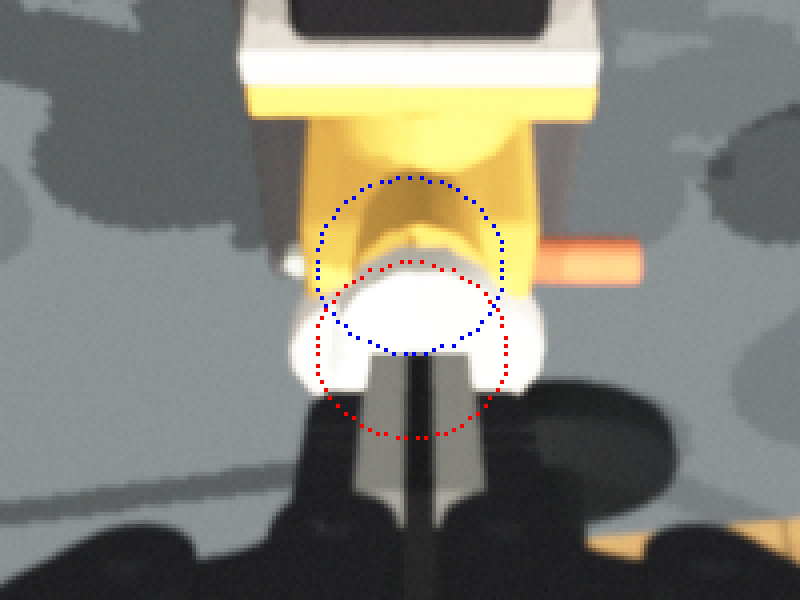

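View pics/ov1.png

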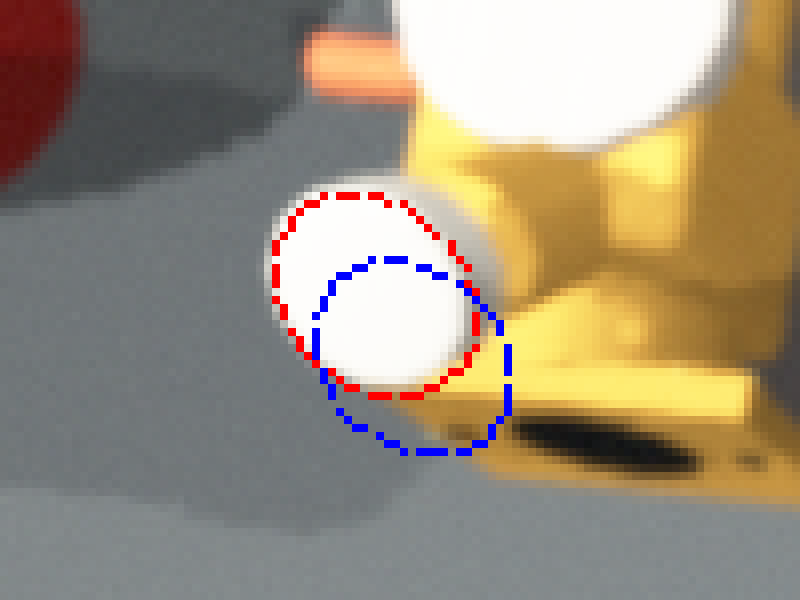

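Run:
```python
from h import *
i=info('wrist');p,R=pose()
yaw=np.radians(-13.4);ax=tool(yaw,np.radians(34),-1)
im8=cv2.imread('pics/w8.png')
big=cv2.resize(im8[150:300,220:420],(800,600),interpolation=cv2.INTER_CUBIC)
for sft,c in [(0,(0,0,255)),(12,(0,160,0)),(24,(255,0,0))]:
  for ex in (0,14):
    k=np.array((604.6,63.2,112))+ax[:,0]*(sft+ex)
    th=np.linspace(0,2*np.pi,80)
    P=np.array([k+14*(np.cos(t)*ax[:,1]+np.sin(t)*ax[:,2]) for t in th])
    if ex and sft!=12: continue
    for a in proj('',P,i): cv2.circle(big,(int((a[0]-220+.5)*4),int((a[1]-150+.5)*4)),1,c,-1)
a=proj('',p,i)[0];cv2.drawMarker(big,(int((a[0]-219.5)*4),int((a[1]-149.5)*4)),(255,0,255),cv2.MARKER_CROSS,20,2)
cv2.imwrite('pics/ov8b.png',big)
s=ctrl.read_state();print(s['tau'],s['force'])
```

```text
[ 3.15814919e-02 -4.53042734e+01 -5.80302671e+00 -7.88300067e+00
  1.18244447e+00  1.90707184e+00 -7.92901956e-04] [ 0.74332816 -0.62653875 -0.0985354 ]
```

View pics/ov8b.png

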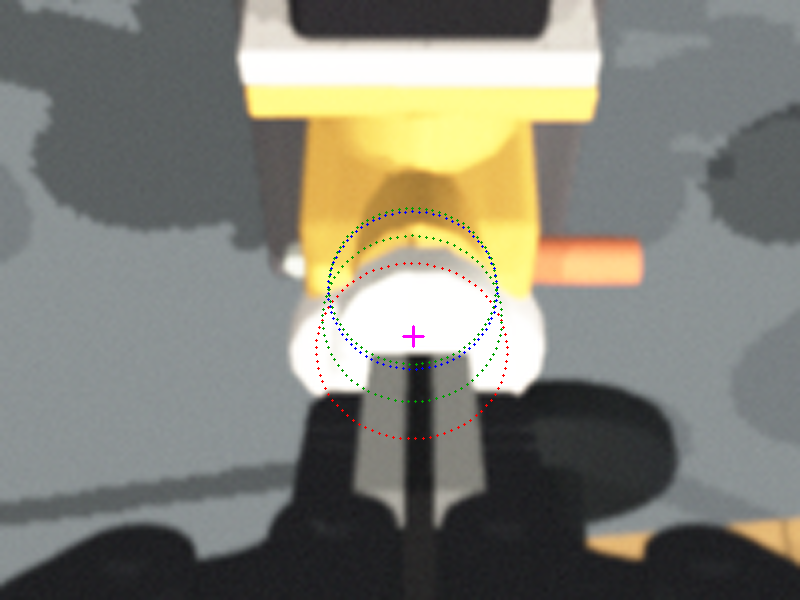

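Run:
```python
from h import *
np.set_printoptions(precision=1,suppress=True)
p,R=pose()
for n,X in [('tcp',p),('knob',(604.6,63.2,112)),('knob in',np.array((604.6,63.2,112))+12*R[:,0])]:
    print(n,(proj('top',X)-[290,150])*6.667)
a=cv2.imread('pics/t7.png')[165:200,318:362];b=cv2.imread('pics/t8.png')[165:200,318:362]
cv2.imwrite('pics/t78.png',cv2.resize(np.hstack([a,b]),(800,318),interpolation=cv2.INTER_CUBIC))
```

```text
tcp [[317.  197.4]]
knob [[314.6 210.6]]
knob in [[317.5 197.9]]
```

View pics/t78.png

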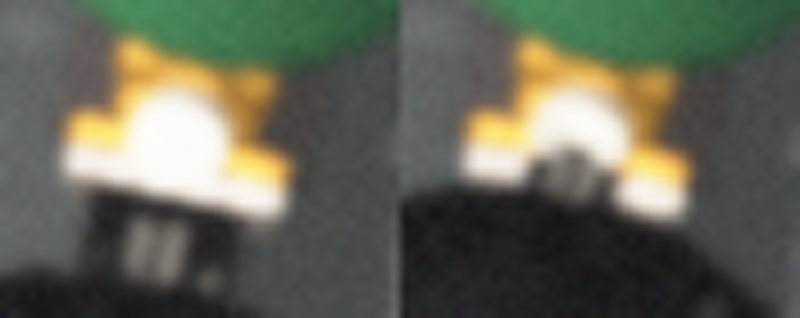

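The views agree: the knob hasn't moved yet, and the real fingertips sit about 7 mm behind the stated TCP, about to touch at (418,352) in the crop. Continuing in small force-checked steps.

Call:
servo_tool:
  rows:
    - {"dx":0.004,"dy":0,"dz":0,"wx":0,"wy":0,"wz":0,"fingers":1}
    - {"dx":0,"dy":0,"dz":0,"wx":0,"wy":0,"wz":0,"fingers":1}

```text
clock: 17.12
eef_pos: [612.5, 61.5, 102.6]
tool_rot: [-1.571, 0.98, -0.234]
force: [-0.1, -0.3, 0.0]
width: 0.4
```

Call:
servo_tool:
  rows:
    - {"dx":0.004,"dy":0,"dz":0,"wx":0,"wy":0,"wz":0,"fingers":1}
    - {"dx":0,"dy":0,"dz":0,"wx":0,"wy":0,"wz":0,"fingers":1}

```text
clock: 17.38
eef_pos: [614.1, 61.0, 100.1]
tool_rot: [-1.571, 0.98, -0.234]
force: [-0.6, 0.0, 0.3]
width: -0.1
```

Run:
```python
from h import *
np.set_printoptions(precision=2,suppress=True)
s=ctrl.read_state();p,R=pose();print(s['clock'],s['force'],R.T@s['force'],p)
save('t9','top');im=save('w9','wrist')
b=cv2.imread('pics/t9.png')[165:200,318:362]
w=cv2.imread('pics/w9.png')[150:300,220:420]
cv2.imwrite('pics/w9b.png',np.hstack([cv2.resize(b,(400,318),interpolation=cv2.INTER_CUBIC),cv2.resize(w,(400,300),interpolation=cv2.INTER_CUBIC)[:318] if 0 else cv2.copyMakeBorder(cv2.resize(w,(400,300),interpolation=cv2.INTER_CUBIC),0,18,0,0,cv2.BORDER_CONSTANT)]))
```

```text
17.375 [-0.57  0.05  0.28] [-0.55  0.32 -0.09] [614.14  61.01 100.09]
```

View pics/w9b.png

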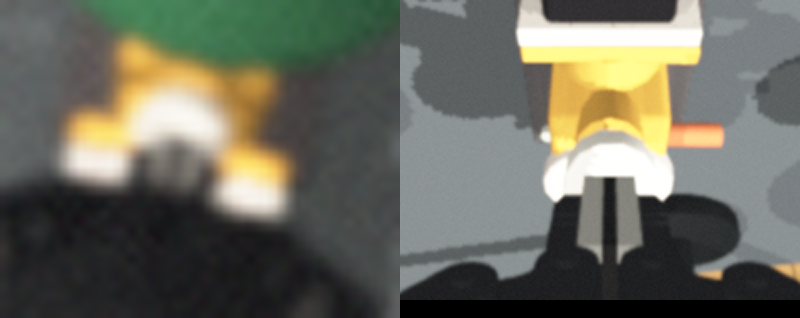

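Still no contact; both views show the knob out and the fingertips centred in front of it. Advancing further.

Call:
servo_tool:
  rows:
    - {"dx":0.004,"dy":0,"dz":0,"wx":0,"wy":0,"wz":0,"fingers":1}
    - {"dx":0,"dy":0,"dz":0,"wx":0,"wy":0,"wz":0,"fingers":1}

```text
clock: 17.73
eef_pos: [615.8, 60.6, 97.6]
tool_rot: [-1.571, 0.98, -0.234]
force: [0.1, 0.7, 0.8]
width: 0.2
```

Call:
servo_tool:
  rows:
    - {"dx":0.004,"dy":0,"dz":0,"wx":0,"wy":0,"wz":0,"fingers":1}
    - {"dx":0,"dy":0,"dz":0,"wx":0,"wy":0,"wz":0,"fingers":1}

```text
clock: 17.98
eef_pos: [617.4, 60.3, 95.1]
tool_rot: [-1.571, 0.98, -0.234]
force: [-0.0, 0.8, 0.1]
width: -0.1
```

Run:
```python
from h import *
np.set_printoptions(precision=2,suppress=True)
s=ctrl.read_state();p,R=pose();print(s['clock'],s['force'],R.T@s['force'],p)
save('t10','top');im=save('w10','wrist');save('s10','scene')
b=cv2.imread('pics/t10.png')[165:200,318:362]
w=cv2.imread('pics/w10.png')[175:275,270:380]
cv2.imwrite('pics/w10b.png',np.hstack([cv2.resize(b,(400,364),interpolation=cv2.INTER_CUBIC),cv2.resize(w,(400,364),interpolation=cv2.INTER_CUBIC)]))
```

```text
17.975 [-0.01  0.77  0.09] [-0.18  0.1   0.74] [617.4   60.28  95.09]
```

View pics/w10b.png

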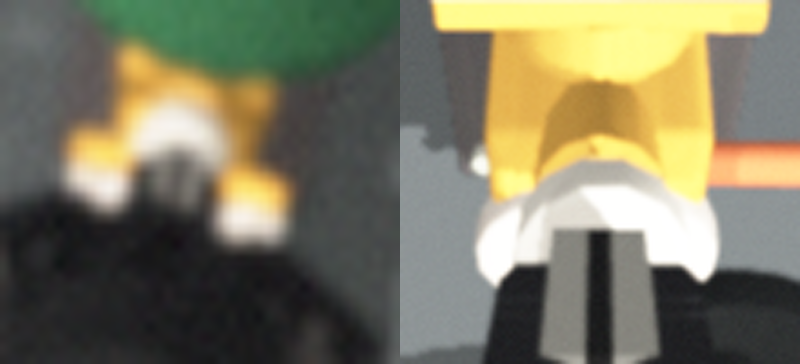

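Run:
```python
from h import *
np.set_printoptions(precision=2,suppress=True)
p,R=pose()
def line(c,uv):
    C,d=ray(c,uv);C=R.T@(C-p);d=R.T@d;return C,d
Cw,dw=line('wrist',(324.5,238)); Ct,dt=line('top',(337.6,179.2))
for h in (0,3,6,8,11):
    print(h,'wrist y=+h',Cw+dw*(h-Cw[1])/dw[1],'top y=-h',Ct+dt*(-h-Ct[1])/dt[1])
k=np.array((604.6,63.2,112));print('knob face',R.T@(k-p))
print(Cw)
for uv in [(324.5,226),(324.5,247)]:
  C,d=line('wrist',uv)
  print(uv,[(y,(C+d*(y-C[1])/d[1]).round(1)[0]) for y in (-14,0,14)])
im=cv2.imread('pics/s10.png');cv2.imwrite('pics/s10b.png',cv2.resize(im[200:300,260:390],(780,600),interpolation=cv2.INTER_CUBIC))
```

```text
0 wrist y=+h [-6.22  0.    0.98] top y=-h [-9.47  0.    0.09]
3 wrist y=+h [-12.69   3.     0.98] top y=-h [-16.06  -3.     0.05]
6 wrist y=+h [-19.17   6.     0.98] top y=-h [-22.65  -6.     0.  ]
8 wrist y=+h [-23.48   8.     0.97] top y=-h [-27.04  -8.    -0.03]
11 wrist y=+h [-29.95  11.     0.97] top y=-h [-33.63 -11.    -0.07]
knob face [-21.12   1.51  -0.21]
[-168.54   75.25    0.92]
(324.5, 226) [(-14, np.float64(46.0)), (0, np.float64(12.3)), (14, np.float64(-21.3))]
(324.5, 247) [(-14, np.float64(9.9)), (0, np.float64(-18.1)), (14, np.float64(-46.1))]
```

View pics/s10b.png

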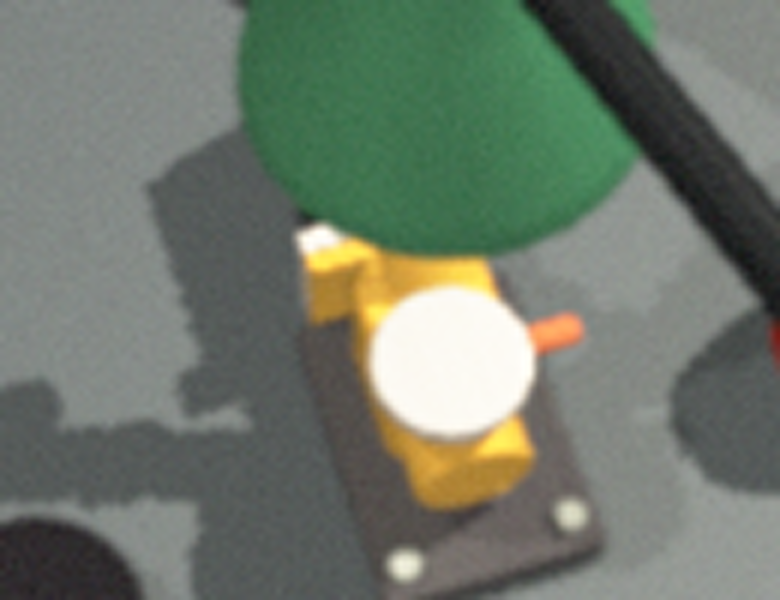

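The geometry is consistent: the knob is still out, and the visible tips sit about 4–10 mm short of it, well behind the nominal TCP. Continuing with force checks.

Call:
servo_tool:
  rows:
    - {"dx":0.006,"dy":0,"dz":0,"wx":0,"wy":0,"wz":0,"fingers":1}
    - {"dx":0,"dy":0,"dz":0,"wx":0,"wy":0,"wz":0,"fingers":1}

```text
clock: 18.38
eef_pos: [620.0, 59.9, 91.6]
tool_rot: [-1.571, 0.98, -0.233]
force: [-0.8, 0.4, 3.3]
width: 0.2
```

Call:
servo_tool:
  rows:
    - {"dx":0.005,"dy":0,"dz":0,"wx":0,"wy":0,"wz":0,"fingers":1}
    - {"dx":0,"dy":0,"dz":0,"wx":0,"wy":0,"wz":0,"fingers":1}

```text
clock: 18.62
eef_pos: [622.0, 59.4, 88.5]
tool_rot: [-1.571, 0.98, -0.233]
force: [-0.2, 0.2, 4.0]
width: 0.0
```

Contact: the force is rising as a spring would. Continuing to full stroke.

Call:
servo_tool:
  rows:
    - {"dx":0.004,"dy":0,"dz":0,"wx":0,"wy":0,"wz":0,"fingers":1}
    - {"dx":0.003,"dy":0,"dz":0,"wx":0,"wy":0,"wz":0,"fingers":1}
    - {"dx":0,"dy":0,"dz":0,"wx":0,"wy":0,"wz":0,"fingers":1}

```text
clock: 19.0
eef_pos: [624.9, 58.6, 84.2]
tool_rot: [-1.571, 0.979, -0.234]
force: [-2.8, 0.4, 5.6]
width: -0.0
```

Call:
servo_tool:
  rows:
    - {"dx":0.003,"dy":0,"dz":0,"wx":0,"wy":0,"wz":0,"fingers":1}
    - {"dx":0,"dy":0,"dz":0,"wx":0,"wy":0,"wz":0,"fingers":1}

```text
clock: 19.25
eef_pos: [626.1, 58.4, 82.5]
tool_rot: [-1.571, 0.979, -0.234]
force: [-2.9, 0.6, 7.0]
width: 0.4
```

Call:
servo_tool:
  rows:
    - {"dx":0.002,"dy":0,"dz":0,"wx":0,"wy":0,"wz":0,"fingers":1}
    - {"dx":0,"dy":0,"dz":0,"wx":0,"wy":0,"wz":0,"fingers":1}

```text
clock: 19.5
eef_pos: [626.6, 58.3, 81.7]
tool_rot: [-1.571, 0.979, -0.234]
force: [-7.0, -0.3, 11.4]
width: 0.1
```

Call:
servo_tool:
  rows:
    - {"dx":0.002,"dy":0,"dz":0,"wx":0,"wy":0,"wz":0,"fingers":1}
    - {"dx":0,"dy":0,"dz":0,"wx":0,"wy":0,"wz":0,"fingers":1}

```text
clock: 19.75
eef_pos: [626.7, 58.3, 81.6]
tool_rot: [-1.572, 0.978, -0.233]
force: [-14.9, 0.2, 23.6]
width: -0.2
```

Run:
```python
from h import *
np.set_printoptions(precision=2,suppress=True)
s=ctrl.read_state();p,R=pose();print(s['clock'],s['force'],R.T@s['force'],p,s['qpos'])
save('t11','top');im=save('w11','wrist');print((R.T@(p-np.array([617.4,60.28,95.09]))))
b=cv2.imread('pics/t11.png')[165:200,318:362]
w=cv2.imread('pics/w11.png')[150:275,260:390]
cv2.imwrite('pics/w11b.png',np.hstack([cv2.resize(b,(400,385),interpolation=cv2.INTER_CUBIC),cv2.resize(w,(400,385),interpolation=cv2.INTER_CUBIC)]))
```

```text
19.75 [-14.89   0.23  23.58] [-27.68  -1.11  -3.22] [626.66  58.32  81.57] [ 0.1   0.77 -0.61  2.23  2.02  0.76 -0.85]
[16.5  -0.29  0.24]
```

View pics/w11b.png

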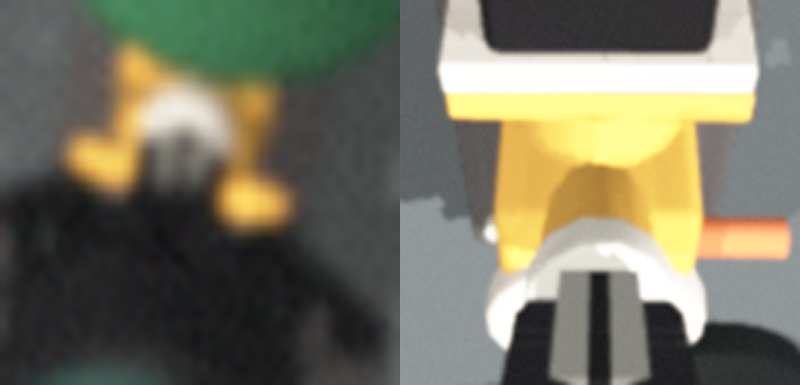

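The knob is hard against its stop (28 N, about 12 mm after first contact), and the wrist view shows the silver flange still tight on the brass at rows 65–120. Backing out.

Call:
servo_tool:
  rows:
    - {"dx":-0.01,"dy":0,"dz":0,"wx":0,"wy":0,"wz":0,"fingers":1}
    - {"dx":-0.02,"dy":0,"dz":0,"wx":0,"wy":0,"wz":0,"fingers":1}
    - {"dx":-0.03,"dy":0,"dz":0,"wx":0,"wy":0,"wz":0,"fingers":1}
    - {"dx":-0.03,"dy":0,"dz":0,"wx":0,"wy":0,"wz":0,"fingers":1}
    - {"dx":-0.02,"dy":0.02,"dz":0,"wx":0,"wy":0,"wz":0,"fingers":1}

```text
clock: 20.48
eef_pos: [570.9, 71.4, 141.3]
tool_rot: [-1.569, 0.978, -0.234]
force: [-0.2, -0.1, -0.8]
width: 0.1
```

Call:
servo_tool:
  rows:
    - {"dx":-0.03,"dy":0.03,"dz":0,"wx":0,"wy":0,"wz":0.6,"fingers":1}
    - {"dx":-0.03,"dy":0.03,"dz":0,"wx":0,"wy":0,"wz":0.6,"fingers":1}
    - {"dx":-0.02,"dy":0.01,"dz":0,"wx":0,"wy":0,"wz":0.6,"fingers":1}
    - {"dx":0,"dy":0,"dz":0,"wx":0,"wy":0,"wz":0,"fingers":1}

```text
clock: 20.98
eef_pos: [498.2, 88.9, 165.5]
tool_rot: [-1.567, 1.165, -0.232]
force: [-0.6, -0.2, 0.3]
width: 0.3
```

```bash
python3 - <<'E'
from h import *
np.set_printoptions(precision=2,suppress=True)
s=ctrl.read_state();p,R=pose();print(s['clock'],s['force'],p,s['qd'])
save('t12','top');save('w12','wrist');save('s12','scene')
a=cv2.imread('pics/t12.png')[150:240,290:410];w=cv2.imread('pics/w12.png')
cv2.imwrite('pics/t12b.png',cv2.resize(a,(800,600),interpolation=cv2.INTER_CUBIC))
cv2.imwrite('pics/w12b.png',w)
E
python3 m.py pics/t12.png
```

```text
20.975 [-0.55 -0.19  0.3 ] [498.25  88.93 165.52] [-0.    0.04  0.01  0.02  0.1   0.02 -0.09]
-35 3 4.756756434772468 10.114007723146532 7.43515310723144
-30 6 4.189227798591309 11.659139955453583 7.923307745354631
-25 11 5.164191748276911 33.153263051564565 17.788923135398903
-20 19 7.275448384984158 32.58481989568787 20.497436613593912
-15 9 20.12255935549232 31.44791979523454 26.349658846933256
-10 4 24.929911695567043 30.31099854502601 27.47800741856606
-5 5 26.482966134718602 32.43509641523694 29.940237293494885
0 4 28.03707932809905 31.297981560338084 29.66751122908533
5 6 26.90007472966211 32.85450380597134 29.877017255802162
10 7 23.0724035254783 31.717181154878883 27.93020374714236
15 12 13.304128659920067 33.84335506879575 24.641903388796738
20 15 6.799549125125876 32.70583765574299 19.27831218946436
25 5 5.663198892565445 11.59925080969519 8.150965300025756
30 3 5.094999704934436 11.030929764745647 7.968011147100675
y -32.21660975859975 32.08694574306302
-35 3 -6.508523039599868 -1.162377132017973 -3.835677050595122
-30 6 -7.642969869210298 -1.7297548003586558 -4.686629217155149
-25 7 -8.210214211406777 0.37781283984280917 -3.708863320319381
-20 5 -7.240117113164419 -0.7571644921719111 -3.998819682849298
-15 13 -7.807498583589763 14.184475963656261 2.0107893843167353
-10 19 -6.269257244662676 18.986256389772887 5.7745955628148735
-5 20 -7.40428161658541 21.10498846889744 6.6490516458434765
0 23 -8.539372091232918 22.656613404782046 6.932732856694079
5 20 -7.000557858520695 21.519911524310693 7.312921611972682
10 18 -8.135932202966327 17.695332325702157 4.215588198560024
15 9 -6.028519112190061 8.50396031808561 -0.16744143439625642
20 6 -7.164143095283684 -1.2420984136969424 -4.203383740175765
25 8 -8.299842938799753 0.8690443447585817 -3.858145407129296
30 4 -6.1915680112531435 -0.2670641080276546 -2.7019550676647586
y -31.808783321397016 33.00821846410115
```

View pics/t12b.png

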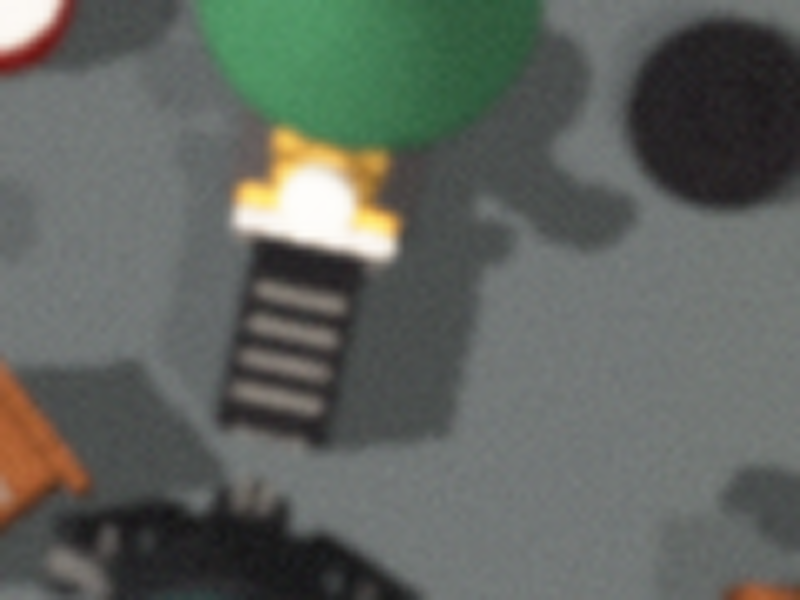

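View pics/w12b.png

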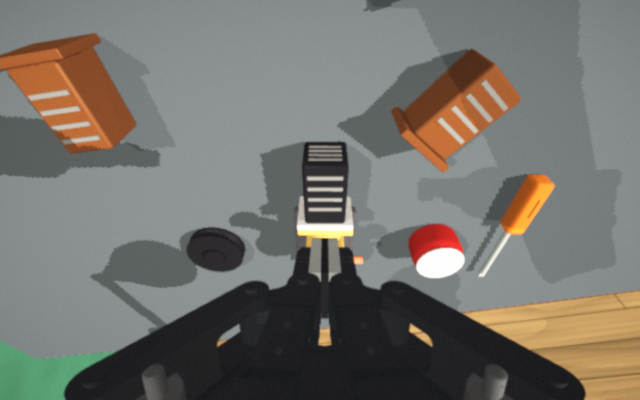

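View pics/s12.png

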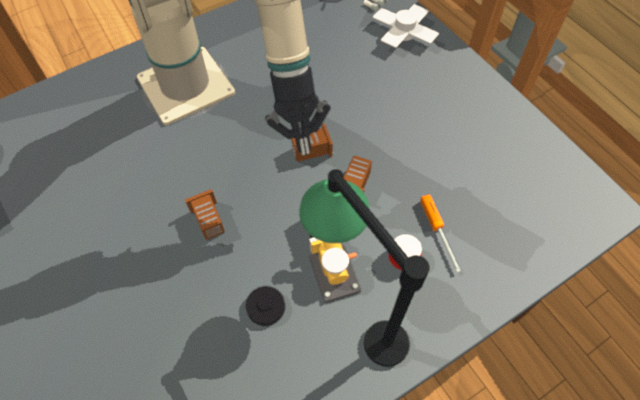

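The top view shows the box tight on the carb, unchanged from before the press, and the knob disc back at its original place (318,200). The arm is clear, and the pulley, tin and screwdriver show no visible change. Handing in.

```bash
python3 -c "
from cell import ctrl
print(ctrl.finish_job())"
```

```text
the job is handed in; nothing more can be done
None
```

I closed the black air box up against the carburettor, pushed the choke knob to its stop, and it sprang back out. I handed the job in at about 21 s of the 48 s allowed; it reports no verdict.

**Air box:**
- It was pressed home with about 11 N, released, and stayed put when the fingers opened and again after the knob test.
- In the last top view there is no visible gap, the flange ends line up within about 1 mm, and the yaw agrees within about 0.02 rad.
- Upright was not measured directly; the last pictures show it standing squarely on the bench.

**Choke knob:** The force rose from about 3 N to 8 N over roughly 12 mm, then hit a hard stop at 28 N. The box looked closed at full stroke. Afterwards the knob was back at its original place in the top view.

**Lamp and bystanders:** Readings taken near the lamp showed no force beyond the flange contact and the knob. In the last pictures the pulley, tin, screwdriver and brown look-alikes show no visible change. I did not measure their positions.

**What disagreed:** With the fingers shut, contact with the knob came about 22 mm later than the stated TCP predicted. I found it by small force-checked steps, with the views checked against each other. The first view pose also stopped short because joint 6 reached its limit, so I gripped the box at an 8° tilt instead.

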